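Fit the plug-in modules and clip the cover down

ROBOT

A 6-joint arm with a two-finger parallel gripper is mounted at the origin on a cart in front of the work surface, level with it; the furniture and walls round the work are solid. World frame = base frame: x ahead of the robot, y to its left, z up, the work surface at z = 0. Lengths are in m, angles in rad, forces in N, time in s.
With the tool pointing down it reaches from about 0.325 to 0.775 m from the base axis. Payload 5.5 kg.
Tool frame: the origin (TCP) lies at the very end of the fingers, on their centre line; the grasp point (between the pads) lies 19 mm behind it (r.hold_point_z is the distance from the TCP to the grasp point, in m); z points along the fingers, y is the line along which they close (so a half turn about z gives the same grasp; the last joint's range is limited). The gripper opens to 88 mm and grips with 3 to 60 N. Pads are 20 mm wide; open, the fingers measure 115 mm over their backs; the gripper's body (75 mm by 178 mm) begins 61 mm behind the grasp point.
Start: joints at [-1.212, 0.091, 1.231, -0, 1.82, -0.057], TCP at [0.242, -0.549, 0.223] pointing down, gripper open.
Joint ranges: [-2.87, 2.87], [-0.86, 2.18], [0.17, 2.46], [-1.51, 4.65], [0.06, 2.69], [-2.65, 2.65]. Speed limits (rad/s): [2.57, 2.57, 3.01, 3.14, 3.14, 3.14].

INTERFACE

Orientations are given as a rotation vector (axis times angle).
In Python, from bench import r gives the robot as it stands.
- The arm moves only by the tool send_rows, never from a script. Its arguments are lists of equal length, an entry for each row: "grip": the gripper's target within -1 to 1 (shut at 1, half-way at 0, fully open at -1); "xyz": the shift along the tool's x, y, z each as a share of 25 mm, from -1 to 1, a list of three; "rot": the turn, a rotation vector about the tool's x, y, z each as a share of 90 degrees, from -1 to 1, a list of three. A call has 1 to 8 rows; each row shifts and turns the commanded pose from where the row before left it, along the tool's axes as they then stand; what a row does not reach is not made up. A row lasts 1/10 s, in which the tool goes at most 50 mm and 8.59 degrees, less where a joint would pass 70% of its speed; a pose out of reach is approached as far as the arm can. A call with a number of a shift or a turn outside -1 to 1 is refused whole. A call with a gripper value outside its range is refused whole. The fingers move at their own pace and stop on an object; "grip_force" is the grip in N (left out, the last holds). Time passes only in rows, so rows that do not move let the fingers close. It gives the time, the measured TCP pose, the force, the opening and the grip force at its end, in the units of the state.
- r.observe(): the state, without advancing time (a new reading comes with each control period).
- r.grab_frame(name): name is "scene" or "top"; returns a dict with "frame" (384x512x3 uint8, blue, green, red), "z_map" (384x512 float32, m along the optical axis (not along the pixel's ray), 0 where there is no reading), "fov_y" (degrees; the focal length in pixels is half the picture's height over the tangent of half this angle, whatever the lens; pixels are square), "cx", "cy" (the principal point, pixels), "dist" ([k1, k2, p1, p2, k3] as OpenCV has them; the pictures are not rectified), "position" and "attitude" of the camera in the world. Camera axes: x right, y down, z forward; pixel columns grow to the right and rows downward; lengths in m; the calibration is good to about 2 mm. A picture is of the moment at which its call begins.
- r.hand_in(): hands the job in; it is judged then, once.
The state is a dict: "time_s": time; "qpos": joint angles; "joint_velocities": joint speeds; "joint_torque": joint torques, N m; "position": TCP position; "tool_rot": TCP orientation; "force": force on the tool from outside, world axes, zero at the start; "moment": the same for the moment, N m; "opening": finger opening in m; "gripper_force": force on a finger pad.
Only numpy, scipy, OpenCV 4.12 (cv2) and the standard library are available. Lean on these libraries where they do the work, as an engineer would, in place of code of your own. Each camera call takes 0.05 s, during which the arm holds its last target. There are 200 camera calls.

TASK

Finish the controller. First wind the housing's clamp wheel clockwise to its mark at 270 degrees, so that the jaw holds the housing; then take every plug-in module from the sloped rest and stand it upright on its foot, fully home in a bay of the housing, one to a bay. Last, set the cover over them and press it straight down until the clip arms at both ends snap under the housing's rim and it sits fully home. Leave the relay and the bottle where they are.

Things in the scene. Friction and masses are not known exactly. Their poses are not given: they have to be found in the camera images.
- clamp_wheel (a joint): Angle of the housing's clamp wheel, rad: 0 wide open, grows clockwise seen from above, up to a stop at 5.6; 4.71 (270 degrees) when the white pointer on the wheel meets the orange mark on the white dial plate and the jaw's two prongs touch the end of the housing. Stiff (about 0.08 N m), stays where it is left; needs several grasps.
- clamp_grip (a point): Centre of the black grip bar that stands on the clamp wheel, on the wheel's upright axis, 57 mm above the worktop, beyond the +x end of the housing (142 mm from the housing's origin along its x). Bar 12 mm thick (y of this point), 48 mm long (its x, which points to the white pointer), 28 mm high; below it the round black wheel, 64 mm across, its top 43 mm above the worktop.
- housing: Fixed dark open housing (controller base), 162 x 60 mm outside, wall tops 42 mm above the worktop, with four blue bays in a row along its own x. Origin at the centre of its underside on the worktop; z up. All round its outside runs a rim (flange) 6.5 mm wide, upper face 26 mm and lower face 22 mm above the worktop. The wall tops lean inwards a little as a lead-in for the cover. Beyond its +x end, on the same fixed base, a screw clamp with its wheel.
- bay_0 (a point): Floor centre of bay 0, 5 mm above the worktop; axes as the housing's. The bay is a slot 16 mm wide along the housing's x and 54 mm along its y (50 mm between the wall tops), straight to 28 mm and widening to 37 mm above the worktop; bays are 40 mm apart.
- bay_1 (a point): Floor centre of bay 1, 5 mm above the worktop; axes as the housing's. The bay is a slot 16 mm wide along the housing's x and 54 mm along its y (50 mm between the wall tops), straight to 28 mm and widening to 37 mm above the worktop; bays are 40 mm apart.
- bay_2 (a point): Floor centre of bay 2, 5 mm above the worktop; axes as the housing's. The bay is a slot 16 mm wide along the housing's x and 54 mm along its y (50 mm between the wall tops), straight to 28 mm and widening to 37 mm above the worktop; bays are 40 mm apart.
- bay_3 (a point): Floor centre of bay 3, 5 mm above the worktop; axes as the housing's. The bay is a slot 16 mm wide along the housing's x and 54 mm along its y (50 mm between the wall tops), straight to 28 mm and widening to 37 mm above the worktop; bays are 40 mm apart.
- housing_rim (a point): Centre of the housing at the height of the rim's upper face (26 mm above the worktop), where the lower edge of the cover sits when fully home.
- rest: Fixed aluminium sloped rest, 214 mm wide along its own y, up to 62 mm high, that rises towards the robot. Origin at the lower front, on the worktop; its x points away from the robot. The modules lean on it side by side, 52 mm apart, foot down at the far side, top end towards the robot, 40 degrees from upright; the upper half of each stands free of the rest on both faces. Below the free halves the nearest solid part is the base plate, 6 mm high.
- module_0_center (a point): Centre of a flat grey-green plug-in module, rigid, 14 mm thick (its x), 44 mm wide (its y), 85 mm long (its z, which points from the foot with the brass contacts to the top end with the small lamps), 70 g; either face may look either way in a bay. Absent in some runs.
- module_0_foot (a point): Centre of that module's foot (lower thin edge), 42.5 mm below its centre along its z; same axes.
- module_1_center (a point): Centre of a flat grey-green plug-in module, rigid, 14 mm thick (its x), 44 mm wide (its y), 85 mm long (its z, which points from the foot with the brass contacts to the top end with the small lamps), 70 g; either face may look either way in a bay. Absent in some runs.
- module_1_foot (a point): Centre of that module's foot (lower thin edge), 42.5 mm below its centre along its z; same axes.
- module_2_center (a point): Centre of a flat grey-green plug-in module, rigid, 14 mm thick (its x), 44 mm wide (its y), 85 mm long (its z, which points from the foot with the brass contacts to the top end with the small lamps), 70 g; either face may look either way in a bay. Absent in some runs.
- module_2_foot (a point): Centre of that module's foot (lower thin edge), 42.5 mm below its centre along its z; same axes.
- module_3_center (a point): Centre of a flat grey-green plug-in module, rigid, 14 mm thick (its x), 44 mm wide (its y), 85 mm long (its z, which points from the foot with the brass contacts to the top end with the small lamps), 70 g; either face may look either way in a bay. Absent in some runs.
- module_3_foot (a point): Centre of that module's foot (lower thin edge), 42.5 mm below its centre along its z; same axes.
- cover_grip (a point): Centre of the black grip rib on top of the light grey cover: the rib is 12 mm thick (cover's y), 60 mm long (cover's x) and 28 mm high; its lower edge is on the cover's roof 14 mm below this point, its top 14 mm above. The cover is a box open below, 170 x 68 mm, 0.13 kg; with the orange clip arms it is 183 mm long, over its four short corner legs 85 mm wide. Its inside clears the walls of the housing by 1 mm on each side; it fits either way round.
- cover_seat (a point): Centre of the cover's lower edge, 85 mm straight below cover_grip; cover's axes (x long, z up). 16 mm above the worktop while the cover stands on the worktop on its clip arms and corner legs, which reach 16 mm below the edge.
- clip_a (a joint): Outward travel of the sprung clip arm at the cover's +x end, m: 0 at rest, about 0.003 while its hook rides over the rim, back below 0.002 once snapped under it. Rigid hooked arm on a spring; the two arms together take about 10 to 20 N of downward push on the cover, from about 11 mm above home until home.
- clip_b (a joint): The same for the clip arm at the cover's -x end.
- relay_mid (a point): A small plug-in relay, 22 x 29 x 41 mm, loose bystander; this point is 20 mm above its underside.
- flux_bottle_mid (a point): A dropper bottle, 35 mm wide and 102 mm tall, loose bystander; this point is 45 mm above its underside.
Mind the look-alikes: they are no part of the job. Leave any red look-alike of the part that bears module_2_center alone. Leave any red look-alike of the part that bears module_0_center alone.

How it is judged:
By the outcome, as a careful person would: the job done as asked, in the order asked, and still so for the second after the job is handed in, with the robot touching nothing.
Of module_0, module_1, module_2, module_3 only 3 to 4 are there at a start; the rules pass over those that are not, and their reading is None.
At some moment in a run one of cover may be knocked a few centimetres aside while the robot is not near it.
It also fails if it takes over 208 s, if anything falls off the work surface, if the arm or the gripper's body presses on something with over 40 N, if the wrist force passes 120 N, or if a joint passes its speed limit or range.

## Working session

There is one attempt and no reset: what is moved stays moved. The work goes in short steps, Python scripts to look and compute and a tool call to move; the robot and the scene stay as the last step left them, time stands still between calls to the robot, and variables do not carry over. Pictures are saved under pics/ and viewed, at most 14 in all, crops included, and the job is handed in when it is done.

Besides the shell and the picture viewer there is one more tool, called after ">>>" as a command line: name --argument value ..., lists and objects as JSON in quotes. send_rows: Moves the arm, as the interface text tells. Shift numbers are shares of 25 mm and turn numbers shares of 90 degrees, none past 1 either way. Its arguments: {"type":"object","properties":{"grip":{"type":"array"},"xyz":{"type":"array"},"rot":{"type":"array"},"grip_force":{"type":"number"}},"required":["grip","xyz","rot"]}

```bash
ls; mkdir -p pics
cat > h.py <<'E'
import numpy as np, cv2
from bench import r
from scipy.spatial.transform import Rotation as R
def cam(name):
    f=r.grab_frame(name); h,w=f['frame'].shape[:2]
    fl=h/2/np.tan(np.radians(f['fov_y'])/2)
    f['K']=np.array([[fl,0,f['cx']],[0,fl,f['cy']],[0,0,1]])
    a=np.array(f['attitude'],float)
    f['R']=a if a.shape==(3,3) else (R.from_rotvec(a).as_matrix() if a.size==3 else R.from_quat(a).as_matrix())
    f['d']=np.array(f['dist'],float); f['p']=np.array(f['position'],float)
    return f
def rays(f,uv):
    n=cv2.undistortPoints(np.array(uv,float).reshape(-1,1,2),f['K'],f['d']).reshape(-1,2)
    return np.c_[n,np.ones(len(n))]@f['R'].T
def plane(f,uv,z):
    d=rays(f,uv); return f['p']+d*((z-f['p'][2])/d[:,2])[:,None]
def cloud(f):
    h,w=f['z_map'].shape
    v,u=np.mgrid[:h,:w]; d=rays(f,np.c_[u.ravel(),v.ravel()])
    P=f['p']+d*f['z_map'].reshape(-1,1); P[f['z_map'].ravel()==0]=np.nan
    return P.reshape(h,w,3)
def proj(f,P):
    rv=cv2.Rodrigues(f['R'].T)[0]; return cv2.projectPoints(np.array(P,float).reshape(-1,3),rv,-f['R'].T@f['p'],f['K'],f['d'])[0].reshape(-1,2)
E
python3 - <<'E'
from h import *
for n in('scene','top'):
    f=cam(n); cv2.imwrite(f'pics/{n}0.png',f['frame']); print(n,f['fov_y'],f['cx'],f['cy'],f['dist'],f['position'],f['attitude'])
o=r.observe();print(o)
E
```

```text
pics
scene 54.72454583676808 251.79433837819687 186.97435205947235 [-0.09008668  0.          0.          0.          0.        ] [-0.13930951  0.57479395  1.01347728] [-1.02565961  2.4180167  -1.03373534]
top 51.798307691182444 262.1843425858366 187.92862426818306 [0.00072658 0.         0.         0.         0.        ] [ 0.37683104 -0.10972186  1.34334308] [-2.13294494  2.1479836  -0.18724426]
{'time_s': 0.1, 'qpos': array([-1.21170458e+00,  9.17638495e-02,  1.23176786e+00, -1.54994761e-05,
        1.81979901e+00, -5.67037154e-02]), 'joint_velocities': array([-1.02683387e-04, -3.03197502e-03, -1.91652399e-03, -1.23090182e-03,
        4.92991190e-05, -1.73782477e-03]), 'joint_torque': array([ 3.29758630e-03, -4.47855842e+01, -4.07571244e+01,  7.01526389e-02,
        2.83773069e-02, -1.10574001e-04]), 'position': array([ 0.24224726, -0.54862808,  0.22163041]), 'tool_rot': array([-3.07226689e+00, -6.48075228e-01,  4.34306594e-04]), 'force': array([ 0.21210227, -0.06130788,  0.35099991]), 'moment': array([ 0.00189999, -0.02671972,  0.0381645 ]), 'gripper_force': 0.0, 'opening': 0.08774472664934187}
```

View pics/scene0.png

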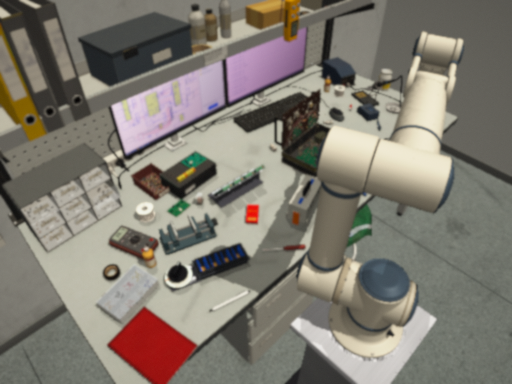

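View pics/top0.png

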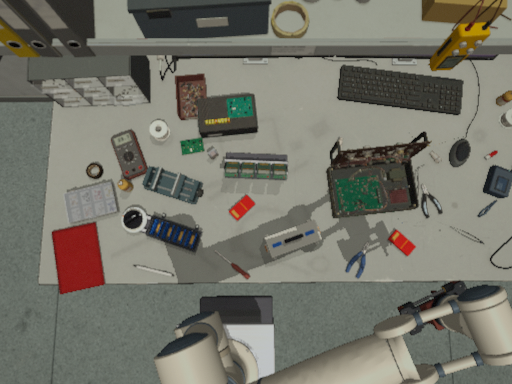

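Scene: housing about top(173,232) with clamp wheel (134,220); cover about (292,240); candidate rests at (255,165) and (172,185); red look-alikes at (241,207) and (401,242). I'll zoom in to confirm.

Run:
```python
from h import *
a=cv2.imread('pics/top0.png')[140:260,110:330]; b=cv2.imread('pics/scene0.png')[150:300,150:350]
cv2.imwrite('pics/c1.png',cv2.resize(a,None,fx=3.6,fy=3.6,interpolation=cv2.INTER_CUBIC))
cv2.imwrite('pics/c2.png',cv2.resize(b,None,fx=4,fy=4,interpolation=cv2.INTER_CUBIC))
```

```text
(no output)
```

View pics/c1.png

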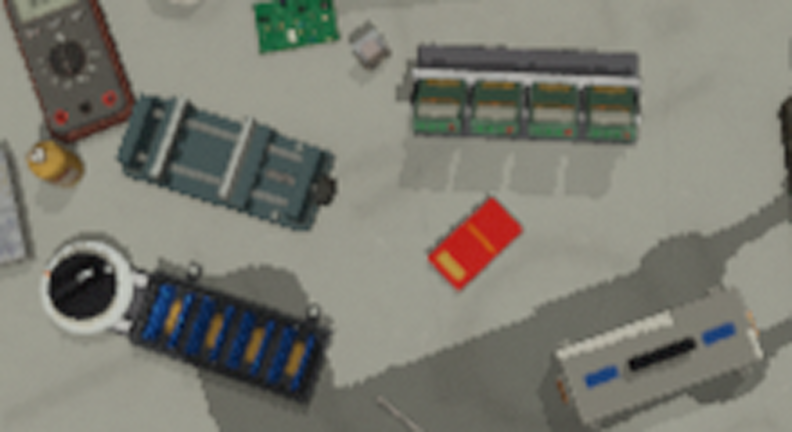

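View pics/c2.png

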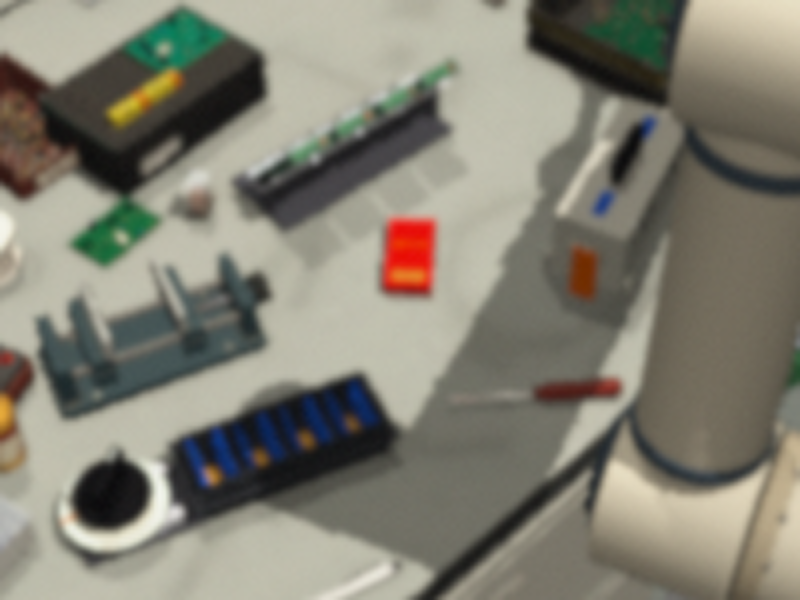

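Four grey-green modules sit in the rest at top(255,165). The red ones lie loose on the table at (241,207) and (401,242), so they are the look-alikes and get left alone. The green frame at (172,185) is not the housing. The housing is the dark body with blue bays at (173,232), and the wheel's orange mark shows on the dial's left side. Next, measurements from the depth maps.

Run:
```python
from h import *
f=cam('top'); C=cloud(f); g=f['frame']; np.save('/tmp/C.npy',C); hsv=cv2.cvtColor(g,cv2.COLOR_BGR2HSV)
def box(u0,u1,v0,v1):
    m=np.zeros(g.shape[:2],bool); m[v0:v1,u0:u1]=1; return m
def rect(m,nm):
    P=C[m]; P=P[~np.isnan(P[:,0])]
    (c,s,a)=cv2.minAreaRect((P[:,:2]*1000).astype(np.float32)); print(nm,len(P),np.round(c,1),np.round(s,1),round(a,1),'zmed',np.round(np.median(P[:,2])*1000,1))
z=C[...,2]
t=box(60,110,160,200); print('table', np.nanmedian(z[box(205,235,170,190)]),np.nanmedian(z[box(140,160,262,280)]))
rect(box(145,205,205,255)&(z>.034)&(z<.05),'housing')
hb=box(145,205,205,255)&(hsv[...,0]>105)&(hsv[...,0]<130)&(hsv[...,1]>150)&(hsv[...,2]>70)
n,l,s,c=cv2.connectedComponentsWithStats(hb.astype(np.uint8)); print('blue',[(s[i,4],c[i].round(1),(plane(f,[c[i]],.03)[0]*1000).round(1)) for i in range(1,n) if s[i,4]>8])
rect(box(115,150,200,240)&(z>.034)&(z<.05),'wheel'); rect(box(115,150,200,240)&(z>.06),'bar')
rect(box(255,330,210,262)&(z>.078)&(z<.095),'coverroof'); rect(box(255,330,210,262)&(z>.105),'rib')
# modules
mm=box(218,295,148,185)
rect(mm&(z>.005),'restall')
for u in range(222,292,6):
    print(u,[tuple((C[v,u]*1000).round(0).astype(int)) if not np.isnan(C[v,u,0]) else None for v in range(150,184,3)])
```

```text
table -0.0002909973558112844 0.00013294922938089648
housing 242 [446.6 167.1] [161.   59.4] 71.3 zmed 37.9
blue [(np.int32(58), array([153.7, 226. ]), array([469. , 235.4,  30. ])), (np.int32(9), array([161.3, 224. ]), array([475.5, 210.4,  30. ])), (np.int32(37), array([164.8, 230. ]), array([455.6, 198.3,  30. ])), (np.int32(30), array([175.9, 234.5]), array([440.6, 161.3,  30. ])), (np.int32(14), array([183.4, 233.9]), array([442.5, 136.9,  30. ])), (np.int32(9), array([158. , 232.7]), array([447.1, 220.4,  30. ])), (np.int32(31), array([187.5, 237.7]), array([429.7, 122.8,  30. ])), (np.int32(20), array([193.8, 239.9]), array([422.5, 101.9,  30. ]))]
wheel 232 [494.6 306.2] [142.7  61.6] 72.1 zmed 42.5
bar 63 [494.5 300.9] [13.9 45.9] 32.3 zmed 69.0
coverroof 1080 [ 424.8 -220.1] [ 67.9 169.4] 19.4 zmed 86.0
rib 74 [ 424.8 -219.9] [11.8 59. ] 19.3 zmed 113.7
restall 1355 [ 672.  -103.8] [118.3 261.4] 1.4 zmed 58.5
222 [(np.int64(734), np.int64(15), np.int64(1)), (np.int64(725), np.int64(15), np.int64(-5)), (np.int64(712), np.int64(14), np.int64(3)), (np.int64(702), np.int64(15), 
[... 5746 characters left out ...]
nt64(618), np.int64(-187), np.int64(98)), (np.int64(627), np.int64(-193), np.int64(-1)), (np.int64(616), np.int64(-193), np.int64(-1))]
288 [(np.int64(735), np.int64(-216), np.int64(-4)), (np.int64(722), np.int64(-216), np.int64(1)), (np.int64(712), np.int64(-216), np.int64(-3)), (np.int64(702), np.int64(-216), np.int64(-2)), (np.int64(690), np.int64(-215), np.int64(0)), (np.int64(680), np.int64(-215), np.int64(-3)), (np.int64(669), np.int64(-215), np.int64(0)), (np.int64(659), np.int64(-215), np.int64(-2)), (np.int64(648), np.int64(-215), np.int64(-2)), (np.int64(638), np.int64(-215), np.int64(-7)), (np.int64(627), np.int64(-214), np.int64(0)), (np.int64(616), np.int64(-214), np.int64(-1))]
```

```bash
cat >> h.py <<'E'
def down(yaw_y):  # tool pointing down, tool y at yaw (deg)
    a=np.radians(yaw_y); y=np.array([np.cos(a),np.sin(a),0]); z=np.array([0,0,-1.]); return np.c_[np.cross(y,z),y,z]
def state():
    o=r.observe(); return np.array(o['position']),R.from_rotvec(o['tool_rot']).as_matrix(),o
def plan(p,Rt,n=None,Rp=None,p0=None,R0=None,label=''):
    """equal rows (shift then turn) from the measured pose to (p,Rt)"""
    a,b,o=state(); p0=a if p0 is None else p0; R0=b if R0 is None else R0
    w=R.from_matrix(R0.T@Rt).as_rotvec(); d=R0.T@(np.array(p)-p0)
    n0=max(np.linalg.norm(w)/np.radians(8.5),np.linalg.norm(d)/.025)
    n=n or int(np.ceil(n0+1e-6))
    while 1:
        W=R.from_rotvec(w/n).as_matrix(); M=np.zeros((3,3)); Q=np.eye(3)
        for k in range(n): M+=Q; Q=Q@W
        s=np.linalg.solve(M,d)
        if abs(s).max()<=.025: break
        n+=1
    mid=p0+R0@(sum(np.linalg.matrix_power(W,k) for k in range(n//2))@s if n>1 else s*0)
    print(label,'n',n,'xyz',(s/.025).round(3).tolist(),'rot',(w/n/(np.pi/2)).round(4).tolist(),'mid',mid.round(3))
    return np.array(p),Rt
E
python3 - <<'E'
from h import *
fs=[cam('top') for _ in range(4)]; f=fs[0]; Z=np.array([x['z_map'] for x in fs]); Z[Z==0]=np.nan; f['z_map']=np.nan_to_num(np.nanmedian(Z,0)); C=cloud(f); z=C[...,2]
g=np.mean([x['frame'] for x in fs],0).astype(np.uint8)
# modules
for v0,v1 in ((-7,-50),(-50,-102),(-102,-154),(-154,-206)): pass
M=(z>.045)&(z<.12)&(C[...,0]>.6)&(C[...,0]<.7)&(C[...,1]>-.23)&(C[...,1]<.03)
n=np.array([np.cos(np.radians(40)),0,np.sin(np.radians(40))])
P=C[M]; P=P[P[:,2]>.05]
k=(P[:,2]<.09)&(P[:,2]>.062)&(P[:,0]>.635); q=P[k]; A=np.c_[q[:,:2],np.ones(len(q))]
for _ in range(3):
    c=np.linalg.lstsq(A,q[:,2],rcond=None)[0]; e=abs(A@c-q[:,2]); A=A[e<.006]; q=q[e<.006]
print('face plane z=ax+by+c',c, 'tilt from upright', np.degrees(np.arctan(1/np.hypot(c[0],c[1]))),'yaw',np.degrees(np.arctan2(-c[1],-c[0])))
top=P[P[:,0]<.65]; hist=np.histogram(top[:,1],bins=np.arange(-.22,.02,.004)); print([(round(b*1000),int(n)) for b,n in zip(hist[1],hist[0])])
print('max z per module',[np.percentile(top[abs(top[:,1]-y)<.02][:,2],95).round(4) for y in (-.025,-.08,-.13,-.185)], 'minx',[np.percentile(top[abs(top[:,1]-y)<.015][:,0],[2,50]).round(4) for y in (-.025,-.08,-.13,-.185)])
hsv=cv2.cvtColor(g,cv2.COLOR_BGR2HSV)
sub=np.s_[200:242,112:152]
print('orange');H=hsv[sub]; ys,xs=np.where((H[...,0]<20)&(H[...,1]>90)&(H[...,2]>120)); print([(x+112,y+200,(plane(f,[(x+112,y+200)],.02)[0,:2]*1000).round().tolist()) for x,y in zip(xs,ys)])
gray=cv2.cvtColor(g,cv2.COLOR_BGR2GRAY); cv2.imwrite('pics/w.png',cv2.resize(g[196:246,105:155],None,fx=10,fy=10,interpolation=cv2.INTER_CUBIC))
cv2.imwrite('pics/m.png',cv2.resize(g[140:195,212:302],None,fx=8,fy=8,interpolation=cv2.INTER_CUBIC))
print(proj(f,[[.4945,.301,.071],[.4945,.301,.043]]))
E
```

```text
face plane z=ax+by+c [-1.19410831  0.06023672  0.86158089] tilt from upright 39.908486415344356 yaw -2.8878343693651094
[(-220, 0), (-216, 0), (-212, 0), (-208, 4), (-204, 8), (-200, 11), (-196, 12), (-192, 11), (-188, 15), (-184, 11), (-180, 9), (-176, 12), (-172, 13), (-168, 11), (-164, 9), (-160, 11), (-156, 2), (-152, 9), (-148, 9), (-144, 9), (-140, 15), (-136, 12), (-132, 9), (-128, 9), (-124, 14), (-120, 13), (-116, 9), (-112, 9), (-108, 8), (-104, 2), (-100, 8), (-96, 8), (-92, 9), (-88, 15), (-84, 8), (-80, 8), (-76, 8), (-72, 16), (-68, 8), (-64, 8), (-60, 8), (-56, 8), (-52, 1), (-48, 7), (-44, 9), (-40, 14), (-36, 9), (-32, 8), (-28, 7), (-24, 12), (-20, 9), (-16, 7), (-12, 9), (-8, 11), (-4, 1), (0, 0), (4, 0), (8, 0), (12, 0)]
max z per module [np.float64(0.1034), np.float64(0.1027), np.float64(0.1025), np.float64(0.1034)] minx [array([0.623 , 0.6346]), array([0.6221, 0.6314]), array([0.6188, 0.6313]), array([0.6156, 0.6313])]
orange
[(np.int64(123), np.int64(216), [504.0, 341.0])]
[[130.14937022 217.3435661 ]
 [132.87741491 218.11252633]]
```

View pics/w.png

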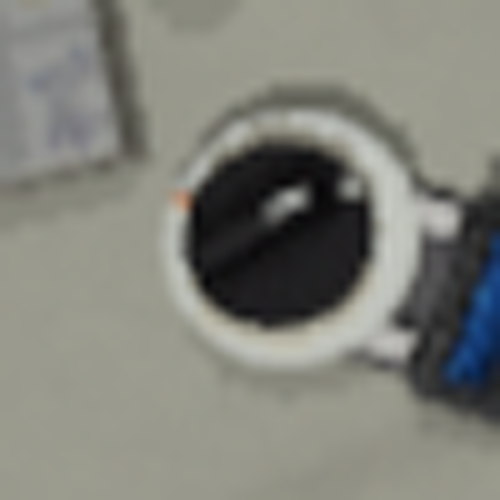

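View pics/m.png

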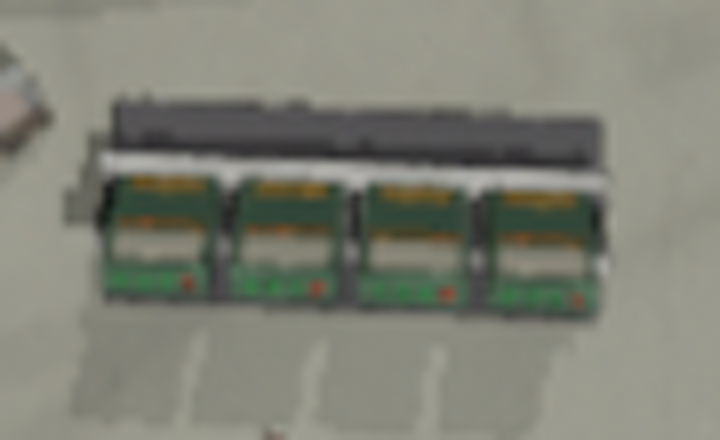

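The wheel crop shows the pointer at about crop (350,187), which is bearing about -55°. The orange mark at (180,198) is about 71-75°, so roughly 235° clockwise is left to wind. The module crop shows four genuine grey-green modules with lamps at the near end.

Run:
```python
from h import *
plan([.4935,.3012,.13],down(35),label='towheel')
plan([.4935,.3012,.13],down(35),n=48,label='towheel48')
```

```text
towheel n 41 xyz [0.988, -0.006, 0.09] rot [-0.0, -0.0, -0.0274] mid [ 0.565 -0.195  0.177]
towheel48 n 48 xyz [0.844, -0.003, 0.077] rot [-0.0, -0.0, -0.0234] mid [ 0.569 -0.183  0.176]
```

>>> send_rows --grip '[-1,-1,-1,-1,-1,-1,-1,-1]' --xyz '[[0.844,-0.003,0.077],[0.844,-0.003,0.077],[0.844,-0.003,0.077],[0.844,-0.003,0.077],[0.844,-0.003,0.077],[0.844,-0.003,0.077],[0.844,-0.003,0.077],[0.844,-0.003,0.077]]' --rot '[[0,0,-0.0234],[0,0,-0.0234],[0,0,-0.0234],[0,0,-0.0234],[0,0,-0.0234],[0,0,-0.0234],[0,0,-0.0234],[0,0,-0.0234]]'

```text
time_s: 1.15
position: [0.3866, -0.4607, 0.2071]
tool_rot: [-2.945, -1.094, -0.0]
force: [0.3, 0.9, 0.6]
opening: 0.0879
gripper_force: 0.0
```

>>> send_rows --grip '[-1,-1,-1,-1,-1,-1,-1,-1]' --xyz '[[0.844,-0.003,0.077],[0.844,-0.003,0.077],[0.844,-0.003,0.077],[0.844,-0.003,0.077],[0.844,-0.003,0.077],[0.844,-0.003,0.077],[0.844,-0.003,0.077],[0.844,-0.003,0.077]]' --rot '[[0,0,-0.0234],[0,0,-0.0234],[0,0,-0.0234],[0,0,-0.0234],[0,0,-0.0234],[0,0,-0.0234],[0,0,-0.0234],[0,0,-0.0234]]'

```text
time_s: 1.95
position: [0.4984, -0.3351, 0.1917]
tool_rot: [-2.753, -1.514, 0.0]
force: [-1.1, 0.2, 0.6]
opening: 0.088
gripper_force: 0.0
```

>>> send_rows --grip '[-1,-1,-1,-1,-1,-1,-1,-1]' --xyz '[[0.844,-0.003,0.077],[0.844,-0.003,0.077],[0.844,-0.003,0.077],[0.844,-0.003,0.077],[0.844,-0.003,0.077],[0.844,-0.003,0.077],[0.844,-0.003,0.077],[0.844,-0.003,0.077]]' --rot '[[0,0,-0.0234],[0,0,-0.0234],[0,0,-0.0234],[0,0,-0.0234],[0,0,-0.0234],[0,0,-0.0234],[0,0,-0.0234],[0,0,-0.0234]]'

```text
time_s: 2.75
position: [0.569, -0.1824, 0.1763]
tool_rot: [-2.501, -1.901, 0.0]
force: [0.0, -0.1, -0.1]
opening: 0.0881
gripper_force: 0.0
```

>>> send_rows --grip '[-1,-1,-1,-1,-1,-1,-1,-1]' --xyz '[[0.844,-0.003,0.077],[0.844,-0.003,0.077],[0.844,-0.003,0.077],[0.844,-0.003,0.077],[0.844,-0.003,0.077],[0.844,-0.003,0.077],[0.844,-0.003,0.077],[0.844,-0.003,0.077]]' --rot '[[0,0,-0.0234],[0,0,-0.0234],[0,0,-0.0234],[0,0,-0.0234],[0,0,-0.0234],[0,0,-0.0234],[0,0,-0.0234],[0,0,-0.0234]]'

```text
time_s: 3.55
position: [0.5924, -0.0158, 0.1609]
tool_rot: [-2.196, -2.247, 0.0]
force: [-0.8, 0.7, 0.6]
opening: 0.0876
gripper_force: 0.0
```

>>> send_rows --grip '[-1,-1,-1,-1,-1,-1,-1,-1]' --xyz '[[0.844,-0.003,0.077],[0.844,-0.003,0.077],[0.844,-0.003,0.077],[0.844,-0.003,0.077],[0.844,-0.003,0.077],[0.844,-0.003,0.077],[0.844,-0.003,0.077],[0.844,-0.003,0.077]]' --rot '[[0,0,-0.0234],[0,0,-0.0234],[0,0,-0.0234],[0,0,-0.0234],[0,0,-0.0234],[0,0,-0.0234],[0,0,-0.0234],[0,0,-0.0234]]'

```text
time_s: 4.35
position: [0.5664, 0.1504, 0.1455]
tool_rot: [-1.843, -2.544, 0.0]
force: [-0.1, 0.5, 0.2]
opening: 0.0874
gripper_force: 0.0
```

>>> send_rows --grip '[-1,-1,-1,-1,-1,-1,-1,-1]' --xyz '[[0.844,-0.003,0.077],[0.844,-0.003,0.077],[0.844,-0.003,0.077],[0.844,-0.003,0.077],[0.844,-0.003,0.077],[0.844,-0.003,0.077],[0.844,-0.003,0.077],[0.844,-0.003,0.077]]' --rot '[[0,0,-0.0234],[0,0,-0.0234],[0,0,-0.0234],[0,0,-0.0234],[0,0,-0.0234],[0,0,-0.0234],[0,0,-0.0234],[0,0,-0.0234]]'

```text
time_s: 5.15
position: [0.4934, 0.3019, 0.1301]
tool_rot: [1.451, 2.787, 0.0]
force: [-0.7, -0.5, -0.8]
opening: 0.0881
gripper_force: 0.0
```

>>> send_rows --grip '[-0.2,-0.2,-0.2,-0.2,-0.2,1,1,1]' --xyz '[[0,0,0.82],[0,0,0.82],[0,0,0.82],[0,0,0.82],[0,0,0],[0,0,0],[0,0,0],[0,0,0]]' --rot '[[0,0,0],[0,0,0],[0,0,0],[0,0,0],[0,0,0],[0,0,0],[0,0,0],[0,0,0]]' --grip_force 40

```text
time_s: 5.95
position: [0.4946, 0.3015, 0.0498]
tool_rot: [1.452, 2.784, 0.003]
force: [-0.3, 1.2, 0.4]
opening: 0.0322
gripper_force: 0.0
```

>>> send_rows --grip '[1,1,1,1]' --xyz '[[0,0,0],[0,0,0],[0,0,0],[0,0,0]]' --rot '[[0,0,0],[0,0,0],[0,0,0],[0,0,0]]'

```text
time_s: 6.35
position: [0.4932, 0.3004, 0.0487]
tool_rot: [-1.452, -2.785, 0.003]
force: [-4.6, -3.4, 4.0]
opening: 0.0118
gripper_force: 40.0
```

>>> send_rows --grip '[1,1,1,1,1,1,1,1]' --xyz '[[0,0,0],[0,0,0],[0,0,0],[0,0,0],[0,0,0],[0,0,0],[0,0,0],[0,0,0]]' --rot '[[0,0,0.09],[0,0,0.09],[0,0,0.09],[0,0,0.09],[0,0,0.09],[0,0,0.09],[0,0,0.09],[0,0,0.09]]'

```text
time_s: 7.15
position: [0.4899, 0.3003, 0.0487]
tool_rot: [-2.721, -1.566, 0.014]
force: [-18.0, -6.1, 10.6]
opening: 0.0115
gripper_force: 40.0
```

Run:
```python
from h import *
p,Rm,o=state(); print(o['qpos'].round(3),p,o['force'],o['moment'],o['opening'])
```

```text
[0.49  0.068 1.564 0.002 1.519 1.016] [0.48992064 0.30034827 0.04867815] [-18.04259437  -6.08708596  10.61961849] [-0.83602607  2.94311727  0.17498963] 0.011545904011382875
```

>>> send_rows --grip '[1,1,1,1,1,1,1,1]' --xyz '[[-0.035,-0.085,0],[-0.035,-0.085,0],[0,0,0],[0,0,0],[0,0,0],[0,0,0],[0,0,0],[0,0,0]]' --rot '[[0,0,0],[0,0,0],[0,0,0.09],[0,0,0.09],[0,0,0.09],[0,0,0.09],[0,0,0.09],[0,0,0.09]]'

```text
time_s: 7.95
position: [0.4881, 0.3024, 0.0487]
tool_rot: [-3.125, -0.307, 0.003]
force: [-5.5, 2.4, 2.2]
opening: 0.0119
gripper_force: 40.0
```

Run:
```python
from h import *
p,Rm,o=state(); print(o['qpos'].round(3),p,o['force'],o['moment'],o['opening'], np.degrees(np.arctan2(Rm[1,1],Rm[0,1])))
f=cam('top'); cv2.imwrite('pics/w2.png',cv2.resize(f['frame'][180:260,90:210],None,fx=5,fy=5,interpolation=cv2.INTER_CUBIC))
```

```text
[0.494 0.06  1.573 0.002 1.511 1.869] [0.48813012 0.30237717 0.04873313] [-5.45483397  2.40076965  2.23139049] [0.32546938 0.95957287 0.14641765] 0.011913816969646272 -78.77821829722959
```

>>> send_rows --grip '[0,0,0,0,0,0]' --xyz '[[0,0,0],[0,0,0],[0,0,-0.3],[0,0,-0.5],[0,0,-0.6],[0,0,-0.1]]' --rot '[[0,0,0],[0,0,0],[0,0,0],[0,0,0],[0,0,0],[0,0,0]]'

```text
time_s: 8.6
position: [0.4908, 0.3025, 0.0895]
tool_rot: [-3.124, -0.315, -0.008]
force: [-0.0, -0.4, 0.1]
opening: 0.0438
gripper_force: 0.0
```

Run:
```python
from h import *
p,Rm,o=state(); y=np.degrees(np.arctan2(Rm[1,1],Rm[0,1])); print(p,y,o['opening'])
plan([.4916,.3033,p[2]],down(y+90),n=12); plan([.4916,.3033,p[2]],down(y+90),n=12)
f=cam('top'); cv2.imwrite('pics/w2.png',cv2.resize(f['frame'][180:260,90:210],None,fx=5,fy=5,interpolation=cv2.INTER_CUBIC))
```

```text
[0.49079251 0.30247029 0.08953579] -78.48940658568672 0.043820688619544385
 n 12 xyz [0.004, 0.001, 0.0] rot [0.0002, -0.0003, -0.0833] mid [0.491 0.303 0.09 ]
 n 12 xyz [0.004, 0.001, 0.0] rot [0.0002, -0.0003, -0.0833] mid [0.491 0.303 0.09 ]
```

>>> send_rows --grip '[0,0,0,0,0,0,0,0]' --xyz '[[0,0,0],[0,0,0],[0,0,0],[0,0,0],[0,0,0],[0,0,0],[0,0,0],[0,0,0]]' --rot '[[0,0,-0.0909],[0,0,-0.0909],[0,0,-0.0909],[0,0,-0.0909],[0,0,-0.0909],[0,0,-0.0909],[0,0,-0.0909],[0,0,-0.0909]]'

```text
time_s: 9.45
position: [0.4892, 0.3017, 0.0855]
tool_rot: [-2.453, -1.962, 0.001]
force: [0.2, -0.1, 0.6]
opening: 0.044
gripper_force: 0.0
```

>>> send_rows --grip '[0,0,0,0,0,0,0,0]' --xyz '[[0,0,0],[0,0,0],[0,0,0],[0,0,0],[0,0,0],[0,0,0],[0,0,0],[0,0,0]]' --rot '[[0,0,-0.0909],[0,0,-0.0909],[0,0,-0.0909],[0,0,-0.0909],[0,0,-0.0909],[0,0,-0.0909],[0,0,-0.0909],[0,0,-0.0909]]'

```text
time_s: 10.25
position: [0.4892, 0.3017, 0.0856]
tool_rot: [-1.003, -2.977, 0.0]
force: [-0.3, 0.4, -1.0]
opening: 0.044
gripper_force: 0.0
```

>>> send_rows --grip '[0,0,0,0,0,0,0]' --xyz '[[0,0,0],[0,0,0],[0,0,0],[0,0,0],[0,0,0],[0,0,0],[0,0,0]]' --rot '[[0,0,-0.0909],[0,0,-0.0909],[0,0,-0.0909],[0,0,-0.0909],[0,0,-0.0909],[0,0,-0.0909],[0,0,0]]'

```text
time_s: 10.95
position: [0.4892, 0.3017, 0.0856]
tool_rot: [0.317, -3.125, 0.0]
force: [-0.5, 0.2, -0.7]
opening: 0.0438
gripper_force: 0.0
```

Run:
```python
from h import *
p,Rm,o=state(); y=np.degrees(np.arctan2(Rm[1,1],Rm[0,1])); print(p,y,o['opening'],o['qpos'])
plan([.4916,.3033,.0485],down(101.2),n=3)
```

```text
[0.48924871 0.30174224 0.08557495] 101.56784054622695 0.043775016616607126 [ 4.93463012e-01  4.02557987e-02  1.52638660e+00 -8.34515119e-06
  1.57519031e+00 -1.27923025e+00]
 n 3 xyz [-0.035, 0.014, 0.494] rot [-0.0, -0.0, 0.0014] mid [0.49  0.302 0.073]
```

>>> send_rows --grip '[0,0,0,1,1,1,1,1]' --xyz '[[-0.035,0.014,0.494],[-0.035,0.014,0.494],[-0.035,0.014,0.494],[0,0,0],[0,0,0],[0,0,0],[0,0,0],[0,0,0]]' --rot '[[0,0,0],[0,0,0],[0,0,0],[0,0,0],[0,0,0],[0,0,0],[0,0,0],[0,0,0]]'

```text
time_s: 11.75
position: [0.4921, 0.3033, 0.0495]
tool_rot: [-0.314, 3.125, 0.0]
force: [-0.4, -1.8, 1.8]
opening: 0.0118
gripper_force: 40.0
```

>>> send_rows --grip '[1,1,1,1,1,1,1,1]' --xyz '[[0,0,0],[0,0,0],[0,0,0],[0,0,0],[0,0,0],[0,0,0],[0,0,0],[0,0,0]]' --rot '[[0,0,0],[0,0,0.09],[0,0,0.09],[0,0,0.09],[0,0,0.09],[0,0,0.09],[0,0,0.09],[0,0,0.09]]'

```text
time_s: 12.55
position: [0.4919, 0.3026, 0.0495]
tool_rot: [1.216, 2.896, -0.002]
force: [-1.3, -3.8, 4.6]
opening: 0.0121
gripper_force: 40.0
```

>>> send_rows --grip '[1,1,1,1,1,1,1]' --xyz '[[0,0,0],[0,0,0],[0,0,0],[0,0,0],[0,0,0],[0,0,0],[0,0,0]]' --rot '[[0,0,0.09],[0,0,0.09],[0,0,0.09],[0,0,0.09],[0,0,0.09],[0,0,0],[0,0,0]]'

```text
time_s: 13.25
position: [0.4914, 0.3023, 0.0494]
tool_rot: [2.137, 2.302, -0.003]
force: [-3.5, -5.3, 5.2]
opening: 0.0122
gripper_force: 40.0
```

Run:
```python
from h import *
p,Rm,o=state(); y=np.degrees(np.arctan2(Rm[1,1],Rm[0,1])); print(p,y,o['opening'],o['force'],o['moment'])
a=cam('top')['frame'][190:250,100:170]; b=cam('scene')['frame'][245:305,150:220]
cv2.imwrite('pics/w3.png',cv2.resize(np.hstack([a,b]),None,fx=5.6,fy=5.6,interpolation=cv2.INTER_CUBIC))
```

```text
[0.49138908 0.30228762 0.04943187] 4.244814359488151 0.01219050624084223 [-3.45051464 -5.3091459   5.22933658] [-0.95577921  0.41044406 -0.11206744]
```

View pics/w3.png

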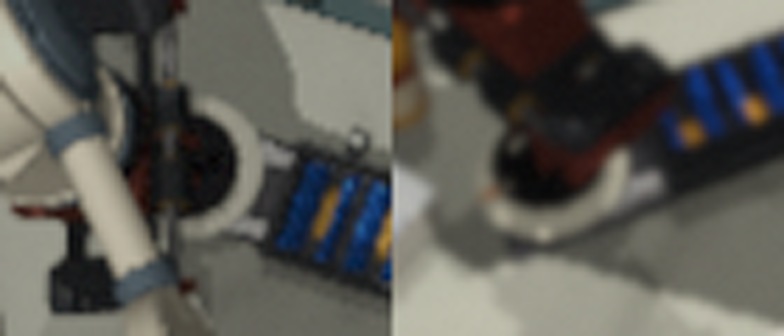

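>>> send_rows --grip '[1,1,1,1,0,0,0,0]' --xyz '[[0,0,0],[0,0,0],[0,0,0],[0,0,0],[0,0,0],[0,0,0],[0,0,-0.5],[0,0,-0.9]]' --rot '[[0,0,0.08],[0,0,0.08],[0,0,0.06],[0,0,0],[0,0,0],[0,0,0],[0,0,0],[0,0,0]]'

```text
time_s: 14.15
position: [0.4907, 0.303, 0.0826]
tool_rot: [-2.5, -1.901, 0.006]
force: [0.3, 0.4, 0.1]
opening: 0.0403
gripper_force: 0.0
```

Run:
```python
from h import *
p,Rm,o=state(); y=np.degrees(np.arctan2(Rm[1,1],Rm[0,1])); print(p,y,o['opening'],o['force'],o['moment'])
```

```text
[0.4906839  0.30296646 0.0826266 ] -15.495177335520024 0.04031174933278716 [0.30109415 0.41971955 0.06404175] [-0.06039027 -0.0711989  -0.04024053]
```

>>> send_rows --grip '[0,0,0,0,0,0,0,0]' --xyz '[[0,0,-0.9],[-0.7,0,-0.6],[-1,0,-0.6],[-1,0,0],[-1,0,0],[-1,0,0],[-1,0,0],[0,0,0]]' --rot '[[0,0,0],[0,0,0],[0,0,0],[0,0,0],[0,0,0],[0,0,0],[0,0,0],[0,0,0]]'

```text
time_s: 14.95
position: [0.4536, 0.1643, 0.1375]
tool_rot: [2.502, 1.898, 0.002]
force: [0.3, 0.0, 0.4]
opening: 0.0438
gripper_force: 0.0
```

Run:
```python
from h import *
p,Rm,o=state(); y=np.degrees(np.arctan2(Rm[1,1],Rm[0,1])); print(p,y,o['opening'],o['force'],o['moment'])
F=[cam('top') for _ in range(3)]; f=F[0]; C=cloud(f); z=C[...,2]
a=np.mean([x['frame'] for x in F],0).astype(np.uint8)[190:250,100:170]; b=cam('scene')['frame'][245:305,150:220]
cv2.imwrite('pics/w4.png',cv2.resize(np.hstack([a,b]),None,fx=5.6,fy=5.6,interpolation=cv2.INTER_CUBIC))
m=(z>.058)&(z<.085)&(abs(C[...,0]-.494)<.035)&(abs(C[...,1]-.301)<.035); print('bar',cv2.minAreaRect((C[m][:,:2]*1000).astype(np.float32)))
P=C[m][:,:2];print(len(P),P.mean(0)); u,s,v=np.linalg.svd(P-P.mean(0)); print('pca',np.degrees(np.arctan2(v[0,1],v[0,0])))
```

```text
[0.4535574  0.16427174 0.13753708] -15.63778201934695 0.043755274260787895 [0.3379403  0.00968778 0.35324966] [-0.07075818 -0.0540905   0.01163485]
bar ((0.0, 0.0), (0.0, 0.0), 0.0)
0 [nan nan]
pca 0.0<stdin>:7: RuntimeWarning: Mean of empty slice.
  ret = um.true_divide(
```

View pics/w4.png

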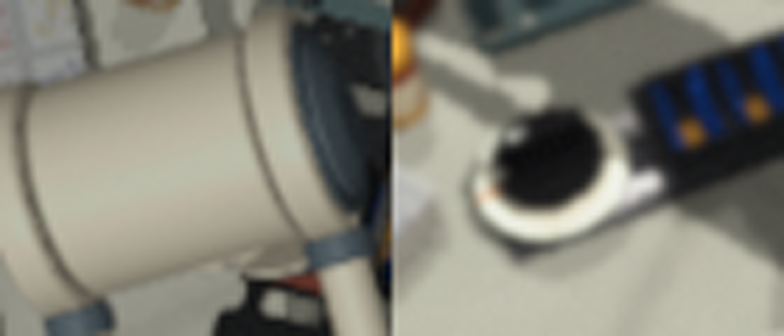

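Run:
```python
from h import *
f=cam('scene'); g=f['frame']; hsv=cv2.cvtColor(g,cv2.COLOR_BGR2HSV)
A=np.array([.4925,.302])
print('centre px',proj(f,[[*A,.043],[*A,.02],[*A,.071]]))
for nm,uv,z in(('pointer',(172,268.75),.043),('mark',(167.1,279.5),.02),('mark',(167.1,279.5),.012)):
    q=plane(f,[uv],z)[0,:2]; d=q-A; print(nm,q.round(4),np.hypot(*d).round(4),np.degrees(np.arctan2(d[1],d[0])).round(1))
for a in range(60,150,10): print(a,proj(f,[[A[0]+.041*np.cos(np.radians(a)),A[1]+.041*np.sin(np.radians(a)),.015]]).round(1),proj(f,[[A[0]+.028*np.cos(np.radians(a)),A[1]+.028*np.sin(np.radians(a)),.043]]).round(1))
C=cloud(f); print('dial z',C[288:291,178:184,2].round(3), 'pointer z',C[267:271,170:174,2].round(3))
```

```text
centre px [[176.8965923  271.73772513]
 [178.01965319 275.86489019]
 [175.48798825 266.54839872]]
pointer [0.5121 0.3067] 0.0201 13.4
mark [0.5053 0.3347] 0.0351 68.7
mark [0.5105 0.3328] 0.0357 59.8
60 [[165.2 279.4]] [[167.9 273.5]]
70 [[165.6 281.2]] [[168.1 274.8]]
80 [[166.4 283. ]] [[168.7 276. ]]
90 [[167.5 284.5]] [[169.5 277.1]]
100 [[169.  285.9]] [[170.5 278. ]]
110 [[170.8 286.9]] [[171.7 278.7]]
120 [[172.8 287.7]] [[173.1 279.2]]
130 [[175.  288.1]] [[174.6 279.5]]
140 [[177.3 288.1]] [[176.2 279.5]]
dial z [[ 0.004  0.004  0.002  0.     0.001 -0.001]
 [-0.     0.003  0.001 -0.002  0.     0.003]
 [ 0.002  0.003  0.     0.004  0.002  0.002]] pointer z [[-0.002  0.041  0.043  0.042]
 [ 0.04   0.042  0.069  0.072]
 [ 0.07   0.07   0.07   0.071]
 [ 0.066  0.07   0.071  0.066]]
```

Run:
```python
from h import *
F=[cam('scene') for _ in range(6)]; f=F[0]; Z=np.array([x['z_map'] for x in F]);Z[Z==0]=np.nan; f['z_map']=np.nan_to_num(np.nanmedian(Z,0)); C=cloud(f); z=C[...,2]
m=(z>.06)&(z<.08)&(abs(C[...,0]-.494)<.04)&(abs(C[...,1]-.301)<.04); P=C[m][:,:2]; m0=P.mean(0); u,s,v=np.linalg.svd(P-m0); print(len(P),m0,'bar',np.degrees(np.arctan2(v[0,1],v[0,0])),cv2.minAreaRect((P*1000).astype(np.float32)))
q=plane(f,[(172,268.75)],.071)[0,:2]; print('stripe',q,np.degrees(np.arctan2(*(q-m0)[::-1])))
w=(z>.035)&(z<.05)&(np.hypot(C[...,0]-.494,C[...,1]-.301)<.04); print('wheel rect',cv2.minEnclosingCircle((C[w][:,:2]*1000).astype(np.float32)))
g=np.mean([x['frame'] for x in F],0).astype(np.uint8).astype(int)
s=g[272:286,160:176]; o=(s[...,2]-s[...,0])-(0); ys,xs=np.where(o>45); print(list(zip(xs+160,ys+272,o[ys,xs])))
if len(xs):
    uv=(np.average(xs,weights=o[ys,xs])+160,np.average(ys,weights=o[ys,xs])+272)
    for zz in(.002,.006):q=plane(f,[uv],zz)[0,:2]; print('mark',uv,q,[np.degrees(np.arctan2(*(q-a)[::-1])) for a in(np.array([.4925,.302]),m0)])
t=cam('top'); 
for zz in (.002,.006): q=plane(t,[(123,216)],zz)[0,:2]; print('marktop',q,np.degrees(np.arctan2(*(q-np.array([.494,.301]))[::-1])))
```

```text
77 [0.48766527 0.30306619] bar 74.09659273601733 ((489.4714050292969, 302.3387145996094), (48.333187103271484, 12.297314643859863), 73.88615417480469)
stripe [0.49330585 0.31438939] 63.52011144332697
wheel rect ((490.1468505859375, 302.28997802734375), 32.561676025390625)
[(np.int64(167), np.int64(279), np.int64(56)), (np.int64(168), np.int64(279), np.int64(51))]
mark (np.float64(167.47663551401868), np.float64(279.0)) [0.51765705 0.3284514 ] [np.float64(46.43668465925471), np.float64(40.24476247341166)]
mark (np.float64(167.47663551401868), np.float64(279.0)) [0.515059   0.32942559] [np.float64(50.56088680639207), np.float64(43.89763463747804)]
marktop [0.50560752 0.34761676] 76.01776309684162
marktop [0.50522349 0.34625294] 76.07074770836982
```

Run:
```python
from h import *
a=plan([.4914,.303,.088],down(-15.8))
plan([.4914,.303,.049],down(-15.8),p0=a[0],R0=a[1])
```

```text
n 6 xyz [0.946, -0.002, 0.32] rot [-0.0, 0.0, 0.0006] mid [0.472 0.235 0.112]
 n 2 xyz [0.0, 0.0, 0.78] rot [0.0, 0.0, 0.0] mid [0.491 0.303 0.068]
```

>>> send_rows --grip '[0,0,0,0,0,0,0,0]' --xyz '[[0.946,-0.002,0.32],[0.946,-0.002,0.32],[0.946,-0.002,0.32],[0.946,-0.002,0.32],[0.946,-0.002,0.32],[0.946,-0.002,0.32],[0,0,0.78],[0,0,0.78]]' --rot '[[0,0,0],[0,0,0],[0,0,0],[0,0,0],[0,0,0],[0,0,0],[0,0,0],[0,0,0]]'

```text
time_s: 16.35
position: [0.4914, 0.3038, 0.0487]
tool_rot: [2.5, 1.903, 0.001]
force: [1.0, -1.2, -1.2]
opening: 0.0439
gripper_force: 0.0
```

>>> send_rows --grip '[1,1,1,1,1,1,1,1]' --xyz '[[0,0,0],[0,0,0],[0,0,0],[0,0,0],[0,0,0],[0,0,0],[0,0,0],[0,0,0]]' --rot '[[0,0,0],[0,0,0],[0,0,0],[0,0,0],[0,0,0],[0,0,0.025],[0,0,0.018],[0,0,0]]'

```text
time_s: 17.15
position: [0.4914, 0.3032, 0.0506]
tool_rot: [-2.564, -1.815, -0.002]
force: [-3.4, 0.0, 5.6]
opening: 0.0118
gripper_force: 40.0
```

Run:
```python
from h import *
p,Rm,o=state(); y=np.degrees(np.arctan2(Rm[1,1],Rm[0,1])); print(p,y,o['opening'],o['force'],o['moment'])
```

```text
[0.4913548  0.30324754 0.05064409] -19.42463787124277 0.011774147246796492 [-3.36114608  0.04873322  5.59206018] [ 0.02422629  0.53713975 -0.09022563]
```

```bash
cat >> h.py <<'E'
s4,c4=np.sin(np.radians(40)),np.cos(np.radians(40))
ey_=np.radians(-2.9); ex=np.array([np.cos(ey_),np.sin(ey_),0]); ez=np.array([0,0,1.])
mz=-s4*ex+c4*ez; nn=c4*ex+s4*ez
RT=np.c_[np.cross(nn,-mz),nn,-mz]
def mtop(k,y=(-.0255,-.077,-.129,-.181),zt=.1035):
    yy=y[k]; x=(.86158+.06024*yy-zt)/1.1941
    return np.array([x,yy,zt])-.007*nn
HO=np.array([.446,.168]); HY=71.0
def bay(k): a=np.radians(HY); return HO+(k-1.5)*.04*np.array([np.cos(a),np.sin(a)])
E
python3 - <<'E'
from h import *
C=np.load('/tmp/C.npy'); m=(C[...,0]>.53)&(C[...,0]<.66)&(C[...,1]>.08)&(C[...,1]<.28); print('decoy h',np.nanpercentile(C[m][:,2],98))
p,Rm,o=state()
a=np.array([.50,.24,.19]); q=plan(a,Rm,p0=p+[0,0,.05],R0=Rm,label='up')
t=mtop(0); print(t)
q=plan(t+.035*mz,RT,p0=q[0],R0=q[1],label='pre')
q=plan(t-.037*mz,RT,p0=q[0],R0=q[1],label='grasp')
E
```

```text
decoy h 0.07705814377108305
up n 5 xyz [-0.453, 0.234, -0.715] rot [0.0, 0.0, 0.0] mid [0.495 0.278 0.136]
[ 0.62821283 -0.0252287   0.09900049]
pre n 12 xyz [-0.799, 0.447, 0.363] rot [-0.0367, 0.0053, -0.0147] mid [0.538 0.105 0.144]
grasp n 3 xyz [-0.0, 0.0, 0.96] rot [0.0, 0.0, 0.0] mid [ 0.621 -0.025  0.107]
```

>>> send_rows --grip '[0,0,0,0,0.1,0.1,0.1,0.1]' --xyz '[[0,0,0],[0,0,-0.9],[0,0,-1],[-0.453,0.234,-0.715],[-0.453,0.234,-0.715],[-0.453,0.234,-0.715],[-0.453,0.234,-0.715],[-0.453,0.234,-0.715]]' --rot '[[0,0,0],[0,0,0],[0,0,0],[0,0,0],[0,0,0],[0,0,0],[0,0,0],[0,0,0]]'

```text
time_s: 17.95
position: [0.5003, 0.239, 0.1866]
tool_rot: [2.564, 1.815, 0.0]
force: [0.2, 0.9, -0.4]
opening: 0.0397
gripper_force: 0.0
```

>>> send_rows --grip '[0.1,0.1,0.1,0.1,0.1,0.1]' --xyz '[[-0.799,0.447,0.363],[-0.799,0.447,0.363],[-0.799,0.447,0.363],[-0.799,0.447,0.363],[-0.799,0.447,0.363],[-0.799,0.447,0.363]]' --rot '[[-0.0367,0.0053,-0.0147],[-0.0367,0.0053,-0.0147],[-0.0367,0.0053,-0.0147],[-0.0367,0.0053,-0.0147],[-0.0367,0.0053,-0.0147],[-0.0367,0.0053,-0.0147]]'

```text
time_s: 18.55
position: [0.5385, 0.104, 0.1401]
tool_rot: [2.216, 1.817, 0.351]
force: [-0.2, -0.3, 0.4]
opening: 0.0395
gripper_force: 0.0
```

>>> send_rows --grip '[0.1,0.1,0.1,0.1,0.1,0.1,0.1]' --xyz '[[-0.799,0.447,0.363],[-0.799,0.447,0.363],[-0.799,0.447,0.363],[-0.799,0.447,0.363],[-0.799,0.447,0.363],[-0.799,0.447,0.363],[0,0,0]]' --rot '[[-0.0367,0.0053,-0.0147],[-0.0367,0.0053,-0.0147],[-0.0367,0.0053,-0.0147],[-0.0367,0.0053,-0.0147],[-0.0367,0.0053,-0.0147],[-0.0367,0.0053,-0.0147],[0,0,0]]'

```text
time_s: 19.25
position: [0.6053, -0.0269, 0.1201]
tool_rot: [1.859, 1.764, 0.638]
force: [-0.1, 0.4, 0.4]
opening: 0.0394
gripper_force: 0.0
```

Run:
```python
from h import *
p,Rm,o=state(); print(p,o['qpos'].round(2),o['opening'])
t=mtop(0); print(t+.035*mz)
plan(t-.037*mz,RT)
a=cam('scene')['frame']; cv2.imwrite('pics/s5.png',cv2.resize(a[130:250,160:320],None,fx=4.8,fy=4.8,interpolation=cv2.INTER_CUBIC))
```

```text
[ 0.60529239 -0.02686963  0.12006845] [-0.13 -0.5   2.07  0.06  0.88 -0.1 ] 0.03940915146857454
[ 0.60574408 -0.02409049  0.12581204]
 n 3 xyz [0.039, 0.054, 0.904] rot [-0.0006, 0.0005, -0.0002] mid [ 0.621 -0.027  0.104]
```

>>> send_rows --grip '[0.1,0.1,0.1,0.1,1,1,1,1]' --xyz '[[0.12,0.16,0.1],[0,0,0.87],[0,0,0.87],[0,0,0.87],[0,0,0],[0,0,0],[0,0,0],[0,0,0]]' --rot '[[0,0,0],[0,0,0],[0,0,0],[0,0,0],[0,0,0],[0,0,0],[0,0,0],[0,0,0]]' --grip_force 30

```text
time_s: 20.1
position: [0.6529, -0.0234, 0.0742]
tool_rot: [1.855, 1.766, 0.642]
force: [0.4, -0.4, -0.0]
opening: 0.0139
gripper_force: 30.0
```

Run:
```python
from h import *
p,Rm,o=state(); print(p,o['opening'],o['gripper_force'],o['force'],mtop(0)-.037*mz)
t=mtop(0)
q=plan(t+.06*mz,RT,label='retreat',p0=p,R0=Rm)
b=bay(0)
w=np.array([.52,.06,.19]); 
q=plan([*b,.125],down(HY),p0=q[0],R0=q[1],label='tobay0')
a=cam('scene')['frame']; cv2.imwrite('pics/s5.png',cv2.resize(a[130:250,160:320],None,fx=4.8,fy=4.8,interpolation=cv2.INTER_CUBIC))
```

```text
[ 0.65291632 -0.02336501  0.0742461 ] 0.01392624032503923 29.999935626983643 [ 0.422326   -0.3803731  -0.04908846] [ 0.65196552 -0.02643196  0.07065684]
retreat n 4 xyz [-0.031, -0.029, -0.948] rot [0.0, -0.0001, 0.0003] mid [ 0.621 -0.023  0.11 ]
tobay0 n 10 xyz [0.857, -0.301, -0.106] rot [0.038, 0.0286, -0.0786] mid [0.531 0.071 0.129]
```

View pics/s5.png

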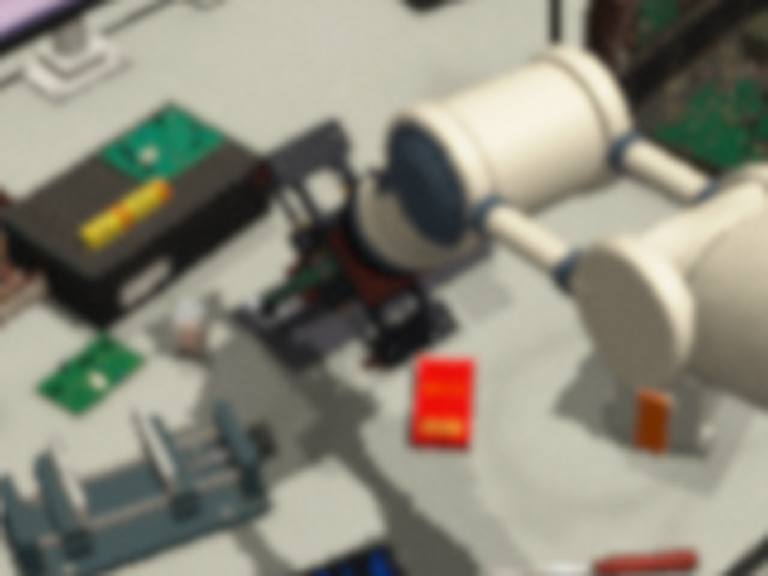

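Run:
```python
from h import *
p,Rm,o=state()
p1=p+.125*mz; print(p1)
q=plan([*bay(0),.15],down(HY),p0=p1,R0=RT,n=12,label='tobay0')
```

```text
[ 0.57260706 -0.01942924  0.16985012]
tobay0 n 12 xyz [0.675, -0.202, -0.065] rot [0.0317, 0.0238, -0.0655] mid [0.522 0.071 0.155]
```

>>> send_rows --grip '[1,1,1,1,1]' --xyz '[[0,0,-1],[0,0,-1],[0,0,-1],[0,0,-1],[0,0,-1]]' --rot '[[0,0,0],[0,0,0],[0,0,0],[0,0,0],[0,0,0]]'

```text
time_s: 20.65
position: [0.5716, -0.0197, 0.1699]
tool_rot: [1.856, 1.766, 0.641]
force: [-0.1, 0.3, -1.0]
opening: 0.0136
gripper_force: 30.0
```

>>> send_rows --grip '[1,1,1,1,1,1,1]' --xyz '[[0.675,-0.202,-0.065],[0.675,-0.202,-0.065],[0.675,-0.202,-0.065],[0.675,-0.202,-0.065],[0.675,-0.202,-0.065],[0.675,-0.202,-0.065],[0.675,-0.202,-0.065]]' --rot '[[0.0317,0.0238,-0.0655],[0.0317,0.0238,-0.0655],[0.0317,0.0238,-0.0655],[0.0317,0.0238,-0.0655],[0.0317,0.0238,-0.0655],[0.0317,0.0238,-0.0655],[0.0317,0.0238,-0.0655]]'

```text
time_s: 21.35
position: [0.5077, 0.0814, 0.1526]
tool_rot: [1.19, 2.649, 0.307]
force: [-0.1, -0.6, -0.8]
opening: 0.0138
gripper_force: 30.0
```

>>> send_rows --grip '[1,1,1,1,1,1,1]' --xyz '[[0.675,-0.202,-0.065],[0.675,-0.202,-0.065],[0.675,-0.202,-0.065],[0.675,-0.202,-0.065],[0.675,-0.202,-0.065],[0,0,0],[0,0,0]]' --rot '[[0.0317,0.0238,-0.0655],[0.0317,0.0238,-0.0655],[0.0317,0.0238,-0.0655],[0.0317,0.0238,-0.0655],[0.0317,0.0238,-0.0655],[0,0,0],[0,0,0]]'

```text
time_s: 22.05
position: [0.4266, 0.111, 0.1492]
tool_rot: [0.519, 3.097, -0.001]
force: [0.7, 0.2, -0.5]
opening: 0.0139
gripper_force: 30.0
```

Run:
```python
from h import *
p,Rm,o=state(); print(p,bay(0),o['qpos'].round(2))
q=plan([*bay(0),.102],down(HY),n=3)
F=[cam('scene') for _ in range(3)]; a=np.mean([x['frame'] for x in F],0).astype(np.uint8); b=cam('top')['frame']
cv2.imwrite('pics/s6.png',np.vstack([cv2.resize(a[215:305,150:290],None,fx=4,fy=4,interpolation=cv2.INTER_CUBIC)]))
```

```text
[0.42664748 0.1110226  0.14924188] [0.42646591 0.11126889] [ 0.18 -0.35  1.76 -0.    1.73 -1.06]
 n 3 xyz [0.004, 0.002, 0.63] rot [-0.0001, 0.0002, -0.0001] mid [0.427 0.111 0.133]
```

View pics/s6.png

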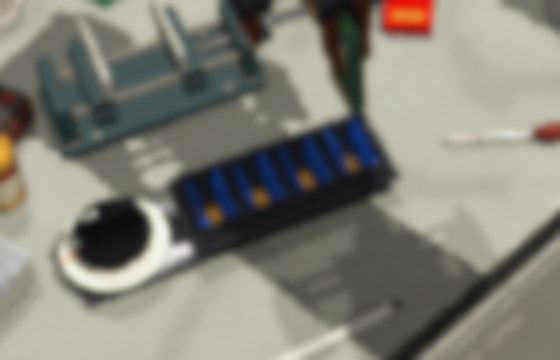

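>>> send_rows --grip '[1,1,1,1,1,1]' --xyz '[[0,0,0.8],[0,0,0.8],[0,0,0.5],[0,0,0.3],[0,0,0.2],[0,0,0]]' --rot '[[0,0,0],[0,0,0],[0,0,0],[0,0,0],[0,0,0],[0,0,0]]'

```text
time_s: 22.85
position: [0.426, 0.1107, 0.0837]
tool_rot: [-0.516, -3.097, 0.003]
force: [-0.4, 0.7, -0.6]
opening: 0.0137
gripper_force: 30.0
```

Run:
```python
from h import *
p,Rm,o=state(); print(p,o['force'],o['moment'])
F=[cam('scene') for _ in range(3)]; f=F[0]; Z=np.array([x['z_map'] for x in F]);Z[Z==0]=np.nan; f['z_map']=np.nan_to_num(np.nanmedian(Z,0)); C=cloud(f); z=C[...,2]
m=(z>.034)&(z<.048); d=C[...,:2]-HO; a=np.radians(HY); u=d@[np.cos(a),np.sin(a)]; v=d@[-np.sin(a),np.cos(a)]
m&=(abs(u)<.095)&(abs(v)<.045); P=C[m]; print(len(P),cv2.minAreaRect((P[:,:2]*1000).astype(np.float32)))
print(np.percentile(u[m],[1,99]),np.percentile(v[m],[1,99]))
```

```text
[0.42596169 0.11069056 0.08367986] [-0.37870115  0.71105427 -0.58630764] [-0.00794051 -0.13625645 -0.00598491]
318 ((444.056884765625, 169.0361328125), (158.20384216308594, 60.77961349487305), 71.8006591796875)
[-0.07820871  0.0784691 ] [-0.02761499  0.03254082]
```

>>> send_rows --grip '[1,1,1,1,1]' --xyz '[[0,0,0.3],[0,0,0.3],[0,0,0.3],[0,0,0.24],[0,0,0]]' --rot '[[0,0,0],[0,0,0],[0,0,0],[0,0,0],[0,0,0]]'

```text
time_s: 23.5
position: [0.4255, 0.1111, 0.0541]
tool_rot: [-0.515, -3.096, 0.002]
force: [-0.1, 2.7, -2.0]
opening: 0.0137
gripper_force: 30.0
```

>>> send_rows --grip '[1,1,1]' --xyz '[[0,0,0.1],[0,0,0.06],[0,0,0]]' --rot '[[0,0,0],[0,0,0],[0,0,0]]'

```text
time_s: 23.8
position: [0.4261, 0.1109, 0.0528]
tool_rot: [-0.516, -3.098, 0.002]
force: [-3.1, 0.8, 6.2]
opening: 0.0138
gripper_force: 30.0
```

```bash
cat >> h.py <<'E'
def fetch(k,z0=.15):
    p,Rm,o=state(); print(p,o['opening'],o['force'])
    t=mtop(k); 
    q=plan(t+.035*mz,RT,p0=np.array([p[0],p[1],z0]),R0=Rm,label='pre'); print('pre target',t+.035*mz)
def carry(k,b):
    p,Rm,o=state(); print('meas',p,'op',o['opening'],o['gripper_force'],o['force'],'below top',(mtop(k)-p)@mz)
    q=plan([*bay(b),.15],down(HY),p0=p+.125*mz,R0=RT,n=None,label='tobay')
E
python3 -c "
from h import *
fetch(1)"
```

```text
[0.42612279 0.11090913 0.05284196] 0.013817414960655583 [-3.13990611  0.80917815  6.16399329]
pre n 11 xyz [-0.976, 0.051, 0.193] rot [-0.0346, -0.026, 0.0715] mid [0.534 0.054 0.134]
pre target [ 0.603146   -0.07559049  0.12581204]
```

>>> send_rows --grip '[0.35,0.35,0.35,0.35,0.35,0.35]' --xyz '[[0,0,-0.1],[0,0,0],[0,0,-0.9],[0,0,-0.95],[0,0,-0.95],[0,0,-0.95]]' --rot '[[0,0,0],[0,0,0],[0,0,0],[0,0,0],[0,0,0],[0,0,0]]'

```text
time_s: 24.4
position: [0.426, 0.1106, 0.1483]
tool_rot: [-0.516, -3.097, 0.003]
force: [-0.0, -0.8, 0.5]
opening: 0.0284
gripper_force: 0.0
```

>>> send_rows --grip '[0.1,0.1,0.1,0.1,0.1,0.1]' --xyz '[[-0.976,0.051,0.193],[-0.976,0.051,0.193],[-0.976,0.051,0.193],[-0.976,0.051,0.193],[-0.976,0.051,0.193],[-0.976,0.051,0.193]]' --rot '[[-0.0346,-0.026,0.0715],[-0.0346,-0.026,0.0715],[-0.0346,-0.026,0.0715],[-0.0346,-0.026,0.0715],[-0.0346,-0.026,0.0715],[-0.0346,-0.026,0.0715]]'

```text
time_s: 25.0
position: [0.5518, 0.0347, 0.1304]
tool_rot: [1.376, 2.466, 0.394]
force: [-0.4, -0.6, 0.2]
opening: 0.0393
gripper_force: 0.0
```

>>> send_rows --grip '[0.1,0.1,0.1,0.1,0.1,0.1,0.1]' --xyz '[[-0.976,0.051,0.193],[-0.976,0.051,0.193],[-0.976,0.051,0.193],[-0.976,0.051,0.193],[-0.976,0.051,0.193],[0,0,0],[0,0,0]]' --rot '[[-0.0346,-0.026,0.0715],[-0.0346,-0.026,0.0715],[-0.0346,-0.026,0.0715],[-0.0346,-0.026,0.0715],[-0.0346,-0.026,0.0715],[0,0,0],[0,0,0]]'

```text
time_s: 25.7
position: [0.6027, -0.0754, 0.1229]
tool_rot: [1.856, 1.769, 0.639]
force: [-0.3, 0.2, 1.1]
opening: 0.0393
gripper_force: 0.0
```

Run:
```python
from h import *
p,Rm,o=state(); print(p)
plan(mtop(1)-.035*mz+.002*nn,RT)
C=cloud(cam('scene')); z=C[...,2]; d=C[...,:2]-HO; a=np.radians(HY); u=d@[np.cos(a),np.sin(a)]; v=d@[-np.sin(a),np.cos(a)]
m=(abs(u)<.09)&(abs(v)<.04)&(z>.075)&(z<.12); print(m.sum(),np.percentile(u[m],[2,98]),np.percentile(v[m],[2,98]),np.percentile(z[m],[20,50,80,95]))
```

```text
[ 0.60271603 -0.07540931  0.12286336]
 n 3 xyz [-0.002, 0.058, 0.907] rot [-0.0006, -0.0, 0.0005] mid [ 0.618 -0.076  0.106]
75 [-0.06754379 -0.05325195] [-0.02180667  0.02169406] [0.08281752 0.08947018 0.09142195 0.09252644]
```

>>> send_rows --grip '[0.1,0.1,0.1,0.1,1,1,1,1]' --xyz '[[0,0.17,0.1],[0,0,0.87],[0,0,0.87],[0,0,0.87],[0,0,0],[0,0,0],[0,0,0],[0,0,0]]' --rot '[[0,0,0],[0,0,0],[0,0,0],[0,0,0],[0,0,0],[0,0,0],[0,0,0],[0,0,0]]'

```text
time_s: 26.55
position: [0.6501, -0.0779, 0.0756]
tool_rot: [1.855, 1.765, 0.642]
force: [0.3, 0.3, -0.2]
opening: 0.0143
gripper_force: 30.0
```

```bash
python3 -c "
from h import *
carry(1,1)"
```

```text
meas [ 0.65013163 -0.07785712  0.07562284] op 0.014251661464705566 29.999910593032837 [ 0.338035    0.32442253 -0.24239616] below top 0.033683969071237455
tobay n 12 xyz [0.928, 0.01, 0.004] rot [0.0317, 0.0238, -0.0655] mid [0.542 0.06  0.162]
```

>>> send_rows --grip '[1,1,1,1,1]' --xyz '[[0,0,-1],[0,0,-1],[0,0,-1],[0,0,-1],[0,0,-1]]' --rot '[[0,0,0],[0,0,0],[0,0,0],[0,0,0],[0,0,0]]'

```text
time_s: 27.05
position: [0.5688, -0.0738, 0.1716]
tool_rot: [1.855, 1.765, 0.642]
force: [0.1, -1.2, 0.0]
opening: 0.014
gripper_force: 30.0
```

>>> send_rows --grip '[1,1,1,1,1,1]' --xyz '[[0.928,0.01,0.004],[0.928,0.01,0.004],[0.928,0.01,0.004],[0.928,0.01,0.004],[0.928,0.01,0.004],[0.928,0.01,0.004]]' --rot '[[0.0317,0.0238,-0.0655],[0.0317,0.0238,-0.0655],[0.0317,0.0238,-0.0655],[0.0317,0.0238,-0.0655],[0.0317,0.0238,-0.0655],[0.0317,0.0238,-0.0655]]'

```text
time_s: 27.65
position: [0.5419, 0.0605, 0.162]
tool_rot: [1.306, 2.537, 0.362]
force: [1.0, 0.4, -0.7]
opening: 0.0139
gripper_force: 30.0
```

>>> send_rows --grip '[1,1,1,1,1,1,1,1]' --xyz '[[0.928,0.01,0.004],[0.928,0.01,0.004],[0.928,0.01,0.004],[0.928,0.01,0.004],[0.928,0.01,0.004],[0.928,0.01,0.004],[0,0,0],[0,0,0]]' --rot '[[0.0317,0.0238,-0.0655],[0.0317,0.0238,-0.0655],[0.0317,0.0238,-0.0655],[0.0317,0.0238,-0.0655],[0.0317,0.0238,-0.0655],[0.0317,0.0238,-0.0655],[0,0,0],[0,0,0]]'

```text
time_s: 28.45
position: [0.4398, 0.1493, 0.149]
tool_rot: [0.519, 3.097, -0.001]
force: [0.1, -0.5, -0.1]
opening: 0.014
gripper_force: 30.0
```

```bash
python3 -c "
from h import *
p,Rm,o=state(); print(p,o['opening'])
plan([*bay(1),.083],down(HY),n=4)"
```

```text
[0.43978019 0.1493285  0.14904468] 0.01399957269871672
 n 4 xyz [0.003, -0.003, 0.66] rot [-0.0, 0.0003, -0.0001] mid [0.44  0.149 0.116]
```

>>> send_rows --grip '[1,1,1,1,1,1]' --xyz '[[0,0,0.8],[0,0,0.8],[0,0,0.5],[0,0,0.3],[0,0,0.24],[0,0,0]]' --rot '[[0,0,0],[0,0,0],[0,0,0],[0,0,0],[0,0,0],[0,0,0]]'

```text
time_s: 29.05
position: [0.4392, 0.1488, 0.0821]
tool_rot: [-0.519, -3.097, 0.003]
force: [0.3, 0.2, 0.0]
opening: 0.0139
gripper_force: 30.0
```

>>> send_rows --grip '[1,1,1,1,1,1,1]' --xyz '[[0,0,0.3],[0,0,0.3],[0,0,0.3],[0,0,0.2],[0,0,0.1],[0,0,0.06],[0,0,0]]' --rot '[[0,0,0],[0,0,0],[0,0,0],[0,0,0],[0,0,0],[0,0,0],[0,0,0]]'

```text
time_s: 29.75
position: [0.4395, 0.1491, 0.0539]
tool_rot: [0.517, 3.098, -0.002]
force: [-7.9, -2.0, 15.8]
opening: 0.0137
gripper_force: 30.0
```

```bash
python3 -c "
from h import *
fetch(2)"
```

```text
[0.43946619 0.14912633 0.05391045] 0.013664206929333586 [-7.90893682 -1.96155143 15.77680666]
pre n 14 xyz [-0.956, -0.154, 0.104] rot [-0.0272, -0.0204, 0.0562] mid [0.563 0.035 0.14 ]
pre target [ 0.60052271 -0.12759049  0.12581204]
```

>>> send_rows --grip '[0.35,0.35,0.35,0.35,0.35,0.35]' --xyz '[[0,0,-0.15],[0,0,0],[0,0,-0.9],[0,0,-0.95],[0,0,-0.95],[0,0,-0.95]]' --rot '[[0,0,0],[0,0,0],[0,0,0],[0,0,0],[0,0,0],[0,0,0]]'

```text
time_s: 30.35
position: [0.4392, 0.1491, 0.1486]
tool_rot: [-0.517, -3.097, 0.003]
force: [0.5, -0.2, 0.6]
opening: 0.0285
gripper_force: 0.0
```

>>> send_rows --grip '[0.1,0.1,0.1,0.1,0.1,0.1,0.1]' --xyz '[[-0.956,-0.154,0.104],[-0.956,-0.154,0.104],[-0.956,-0.154,0.104],[-0.956,-0.154,0.104],[-0.956,-0.154,0.104],[-0.956,-0.154,0.104],[-0.956,-0.154,0.104]]' --rot '[[-0.0272,-0.0204,0.0562],[-0.0272,-0.0204,0.0562],[-0.0272,-0.0204,0.0562],[-0.0272,-0.0204,0.0562],[-0.0272,-0.0204,0.0562],[-0.0272,-0.0204,0.0562],[-0.0272,-0.0204,0.0562]]'

```text
time_s: 31.05
position: [0.563, 0.0345, 0.1376]
tool_rot: [1.317, 2.53, 0.366]
force: [0.4, -0.6, 0.1]
opening: 0.039
gripper_force: 0.0
```

>>> send_rows --grip '[0.1,0.1,0.1,0.1,0.1,0.1,0.1,0.1]' --xyz '[[-0.956,-0.154,0.104],[-0.956,-0.154,0.104],[-0.956,-0.154,0.104],[-0.956,-0.154,0.104],[-0.956,-0.154,0.104],[-0.956,-0.154,0.104],[-0.956,-0.154,0.104],[0,0,0]]' --rot '[[-0.0272,-0.0204,0.0562],[-0.0272,-0.0204,0.0562],[-0.0272,-0.0204,0.0562],[-0.0272,-0.0204,0.0562],[-0.0272,-0.0204,0.0562],[-0.0272,-0.0204,0.0562],[-0.0272,-0.0204,0.0562],[0,0,0]]'

```text
time_s: 31.85
position: [0.5986, -0.1291, 0.1209]
tool_rot: [1.863, 1.762, 0.639]
force: [-0.6, 0.6, -0.4]
opening: 0.0396
gripper_force: 0.0
```

>>> send_rows --grip '[0.1]' --xyz '[[0,0,0]]' --rot '[[0,0,0]]'

```text
time_s: 31.95
position: [0.5997, -0.1275, 0.1231]
tool_rot: [1.858, 1.766, 0.641]
force: [0.3, 0.1, 0.1]
opening: 0.0397
gripper_force: 0.0
```

Run:
```python
from h import *
p,Rm,o=state(); print(p)
plan(mtop(2)-.034*mz+.002*nn,RT,n=4)
```

```text
[ 0.59974548 -0.12751943  0.1231268 ]
 n 4 xyz [-0.0, 0.044, 0.674] rot [-0.0004, 0.0, -0.0] mid [ 0.623 -0.129  0.099]
```

>>> send_rows --grip '[0.1,0.1,0.1,0.1,1,1,1,1]' --xyz '[[0,0.17,0.1],[0,0,0.87],[0,0,0.87],[0,0,0.85],[0,0,0],[0,0,0],[0,0,0],[0,0,0]]' --rot '[[0,0,0],[0,0,0],[0,0,0],[0,0,0],[0,0,0],[0,0,0],[0,0,0],[0,0,0]]'

```text
time_s: 32.75
position: [0.6468, -0.1299, 0.0766]
tool_rot: [1.856, 1.763, 0.642]
force: [-0.1, -0.4, -0.3]
opening: 0.0141
gripper_force: 30.0
```

```bash
python3 -c "
from h import *
carry(2,2)"
```

```text
meas [ 0.64682443 -0.12992184  0.07659196] op 0.014136765342205116 29.999959766864777 [-0.07764971 -0.42703985 -0.31295166] below top 0.032504647369370164
tobay n 15 xyz [0.936, 0.185, 0.058] rot [0.0253, 0.0191, -0.0524] mid [0.566 0.039 0.17 ]
```

>>> send_rows --grip '[1,1,1,1,1]' --xyz '[[0,0,-1],[0,0,-1],[0,0,-1],[0,0,-1],[0,0,-1]]' --rot '[[0,0,0],[0,0,0],[0,0,0],[0,0,0],[0,0,0]]'

```text
time_s: 33.25
position: [0.5654, -0.1258, 0.1726]
tool_rot: [1.856, 1.763, 0.642]
force: [-0.1, -1.1, -0.8]
opening: 0.0137
gripper_force: 30.0
```

>>> send_rows --grip '[1,1,1,1,1,1,1,1]' --xyz '[[0.936,0.185,0.058],[0.936,0.185,0.058],[0.936,0.185,0.058],[0.936,0.185,0.058],[0.936,0.185,0.058],[0.936,0.185,0.058],[0.936,0.185,0.058],[0.936,0.185,0.058]]' --rot '[[0.0253,0.0191,-0.0524],[0.0253,0.0191,-0.0524],[0.0253,0.0191,-0.0524],[0.0253,0.0191,-0.0524],[0.0253,0.0191,-0.0524],[0.0253,0.0191,-0.0524],[0.0253,0.0191,-0.0524],[0.0253,0.0191,-0.0524]]'

```text
time_s: 34.05
position: [0.5571, 0.0619, 0.1675]
tool_rot: [1.263, 2.58, 0.343]
force: [0.7, 0.1, -0.9]
opening: 0.0139
gripper_force: 30.0
```

>>> send_rows --grip '[1,1,1,1,1,1,1,1]' --xyz '[[0.936,0.185,0.058],[0.936,0.185,0.058],[0.936,0.185,0.058],[0.936,0.185,0.058],[0.936,0.185,0.058],[0.936,0.185,0.058],[0.936,0.185,0.058],[0,0,0]]' --rot '[[0.0253,0.0191,-0.0524],[0.0253,0.0191,-0.0524],[0.0253,0.0191,-0.0524],[0.0253,0.0191,-0.0524],[0.0253,0.0191,-0.0524],[0.0253,0.0191,-0.0524],[0.0253,0.0191,-0.0524],[0,0,0]]'

```text
time_s: 34.85
position: [0.4513, 0.1885, 0.1492]
tool_rot: [-0.512, -3.099, -0.002]
force: [-0.2, 0.3, -0.7]
opening: 0.0139
gripper_force: 30.0
```

>>> send_rows --grip '[1]' --xyz '[[0,0,0]]' --rot '[[0,0,0]]'

```text
time_s: 34.95
position: [0.4527, 0.187, 0.1494]
tool_rot: [0.519, 3.097, 0.003]
force: [0.7, 0.0, -0.5]
opening: 0.0142
gripper_force: 30.0
```

```bash
python3 -c "
from h import *
p,Rm,o=state(); print(p,o['opening'])
plan([*bay(2),.083],down(HY),n=4)"
```

```text
[0.45266315 0.18695019 0.14938237] 0.014198729641037182
 n 4 xyz [0.002, -0.002, 0.664] rot [0.0003, 0.0002, -0.0001] mid [0.453 0.187 0.116]
```

>>> send_rows --grip '[1,1,1,1,1,1]' --xyz '[[0,0,0.8],[0,0,0.8],[0,0,0.5],[0,0,0.3],[0,0,0.24],[0,0,0]]' --rot '[[0,0,0],[0,0,0],[0,0,0],[0,0,0],[0,0,0],[0,0,0]]'

```text
time_s: 35.55
position: [0.4523, 0.1867, 0.0824]
tool_rot: [-0.519, -3.098, -0.001]
force: [-1.0, -0.7, -1.0]
opening: 0.0137
gripper_force: 30.0
```

>>> send_rows --grip '[1,1,1,1,1,1,1]' --xyz '[[0,0,0.3],[0,0,0.3],[0,0,0.3],[0,0,0.15],[0,0,0.08],[0,0,0.05],[0,0,0]]' --rot '[[0,0,0],[0,0,0],[0,0,0],[0,0,0],[0,0,0],[0,0,0],[0,0,0]]'

```text
time_s: 36.25
position: [0.4525, 0.1872, 0.0552]
tool_rot: [0.518, 3.098, 0.003]
force: [-4.2, -0.9, 8.8]
opening: 0.0139
gripper_force: 30.0
```

```bash
python3 -c "
from h import *
fetch(3)"
```

```text
[0.45249607 0.18719238 0.05518295] 0.013873079945850351 [-4.15062894 -0.89274298  8.79926682]
pre n 17 xyz [-0.947, -0.285, 0.044] rot [-0.0223, -0.0169, 0.0462] mid [0.578 0.037 0.146]
pre target [ 0.59789941 -0.17959049  0.12581204]
```

>>> send_rows --grip '[0.35,0.35,0.35,0.35,0.35,0.35,0.35]' --xyz '[[0,0,-0.1],[0,0,0],[0,0,-0.9],[0,0,-0.95],[0,0,-0.95],[0,0,-0.9],[-0.947,-0.285,0.044]]' --rot '[[0,0,0],[0,0,0],[0,0,0],[0,0,0],[0,0,0],[0,0,0],[-0.0223,-0.0169,0.0462]]'

```text
time_s: 36.95
position: [0.4735, 0.1743, 0.151]
tool_rot: [0.62, 3.042, 0.054]
force: [1.1, 0.0, 0.6]
opening: 0.0282
gripper_force: 0.0
```

>>> send_rows --grip '[0.1,0.1,0.1,0.1,0.1,0.1,0.1,0.1]' --xyz '[[-0.947,-0.285,0.044],[-0.947,-0.285,0.044],[-0.947,-0.285,0.044],[-0.947,-0.285,0.044],[-0.947,-0.285,0.044],[-0.947,-0.285,0.044],[-0.947,-0.285,0.044],[-0.947,-0.285,0.044]]' --rot '[[-0.0223,-0.0169,0.0462],[-0.0223,-0.0169,0.0462],[-0.0223,-0.0169,0.0462],[-0.0223,-0.0169,0.0462],[-0.0223,-0.0169,0.0462],[-0.0223,-0.0169,0.0462],[-0.0223,-0.0169,0.0462],[-0.0223,-0.0169,0.0462]]'

```text
time_s: 37.75
position: [0.5869, 0.013, 0.1438]
tool_rot: [1.354, 2.489, 0.385]
force: [0.6, -0.3, -0.3]
opening: 0.0393
gripper_force: 0.0
```

>>> send_rows --grip '[0.1,0.1,0.1,0.1,0.1,0.1,0.1,0.1]' --xyz '[[-0.947,-0.285,0.044],[-0.947,-0.285,0.044],[-0.947,-0.285,0.044],[-0.947,-0.285,0.044],[-0.947,-0.285,0.044],[-0.947,-0.285,0.044],[-0.947,-0.285,0.044],[-0.947,-0.285,0.044]]' --rot '[[-0.0223,-0.0169,0.0462],[-0.0223,-0.0169,0.0462],[-0.0223,-0.0169,0.0462],[-0.0223,-0.0169,0.0462],[-0.0223,-0.0169,0.0462],[-0.0223,-0.0169,0.0462],[-0.0223,-0.0169,0.0462],[-0.0223,-0.0169,0.0462]]'

```text
time_s: 38.55
position: [0.5973, -0.1811, 0.1238]
tool_rot: [1.858, 1.76, 0.641]
force: [-0.2, 0.1, -0.5]
opening: 0.0395
gripper_force: 0.0
```

>>> send_rows --grip '[0.1,0.1]' --xyz '[[0,0,0],[0,0,0]]' --rot '[[0,0,0],[0,0,0]]'

```text
time_s: 38.75
position: [0.5972, -0.18, 0.1237]
tool_rot: [1.857, 1.765, 0.64]
force: [-0.5, 0.5, 0.1]
opening: 0.0398
gripper_force: 0.0
```

Run:
```python
from h import *
p,Rm,o=state(); print(p)
plan(mtop(3)-.034*mz+.002*nn,RT,n=4)
```

```text
[ 0.59723877 -0.17997264  0.12365011]
 n 4 xyz [0.005, 0.039, 0.678] rot [-0.0002, 0.0002, 0.0001] mid [ 0.62  -0.181  0.099]
```

>>> send_rows --grip '[0.1,0.1,0.1,0.1,1,1,1,1]' --xyz '[[0,0.17,0.1],[0,0,0.87],[0,0,0.87],[0,0,0.89],[0,0,0],[0,0,0],[0,0,0],[0,0,0]]' --rot '[[0,0,0],[0,0,0],[0,0,0],[0,0,0],[0,0,0],[0,0,0],[0,0,0],[0,0,0]]'

```text
time_s: 39.55
position: [0.6449, -0.1825, 0.0761]
tool_rot: [1.854, 1.764, 0.641]
force: [-1.0, -0.5, -0.4]
opening: 0.0136
gripper_force: 30.0
```

```bash
python3 -c "
from h import *
carry(3,3)"
```

```text
meas [ 0.644869   -0.18245817  0.07609315] op 0.013624596200847773 29.99999463558197 [-0.97054233 -0.45306908 -0.39090547] below top 0.033332944716614486
tobay n 17 xyz [0.998, 0.318, 0.095] rot [0.0224, 0.0168, -0.0462] mid [0.585 0.028 0.176]
```

>>> send_rows --grip '[1,1,1,1,1]' --xyz '[[0,0,-1],[0,0,-1],[0,0,-1],[0,0,-1],[0,0,-1]]' --rot '[[0,0,0],[0,0,0],[0,0,0],[0,0,0],[0,0,0]]'

```text
time_s: 40.05
position: [0.5635, -0.1782, 0.1721]
tool_rot: [1.855, 1.764, 0.64]
force: [0.3, -0.5, -0.8]
opening: 0.0137
gripper_force: 30.0
```

>>> send_rows --grip '[1,1,1,1,1,1,1,1]' --xyz '[[0.998,0.318,0.095],[0.998,0.318,0.095],[0.998,0.318,0.095],[0.998,0.318,0.095],[0.998,0.318,0.095],[0.998,0.318,0.095],[0.998,0.318,0.095],[0.998,0.318,0.095]]' --rot '[[0.0224,0.0168,-0.0462],[0.0224,0.0168,-0.0462],[0.0224,0.0168,-0.0462],[0.0224,0.0168,-0.0462],[0.0224,0.0168,-0.0462],[0.0224,0.0168,-0.0462],[0.0224,0.0168,-0.0462],[0.0224,0.0168,-0.0462]]'

```text
time_s: 40.85
position: [0.5844, 0.0286, 0.1754]
tool_rot: [1.348, 2.494, 0.381]
force: [0.8, -0.0, -0.2]
opening: 0.0138
gripper_force: 30.0
```

>>> send_rows --grip '[1,1,1,1,1,1,1,1]' --xyz '[[0.998,0.318,0.095],[0.998,0.318,0.095],[0.998,0.318,0.095],[0.998,0.318,0.095],[0.998,0.318,0.095],[0.998,0.318,0.095],[0.998,0.318,0.095],[0.998,0.318,0.095]]' --rot '[[0.0224,0.0168,-0.0462],[0.0224,0.0168,-0.0462],[0.0224,0.0168,-0.0462],[0.0224,0.0168,-0.0462],[0.0224,0.0168,-0.0462],[0.0224,0.0168,-0.0462],[0.0224,0.0168,-0.0462],[0.0224,0.0168,-0.0462]]'

```text
time_s: 41.65
position: [0.4848, 0.2086, 0.1516]
tool_rot: [0.622, 3.047, 0.043]
force: [-0.2, 0.1, 0.1]
opening: 0.0142
gripper_force: 30.0
```

>>> send_rows --grip '[1,1,1]' --xyz '[[0.998,0.318,0.095],[0,0,0],[0,0,0]]' --rot '[[0.0224,0.0168,-0.0462],[0,0,0],[0,0,0]]'

```text
time_s: 41.95
position: [0.4658, 0.2253, 0.1486]
tool_rot: [0.52, 3.097, -0.002]
force: [0.2, -0.3, -1.2]
opening: 0.0135
gripper_force: 30.0
```

```bash
python3 -c "
from h import *
p,Rm,o=state(); print(p,o['opening'])
plan([*bay(3),.083],down(HY),n=4)"
```

```text
[0.46583341 0.2252658  0.14855626] 0.01350822364739741
 n 4 xyz [0.002, -0.006, 0.656] rot [-0.0002, 0.0002, -0.0002] mid [0.466 0.225 0.116]
```

>>> send_rows --grip '[1,1,1,1,1,1]' --xyz '[[0,-0.02,0.8],[0,0,0.8],[0,0,0.5],[0,0,0.3],[0,0,0.2],[0,0,0]]' --rot '[[0,0,0],[0,0,0],[0,0,0],[0,0,0],[0,0,0],[0,0,0]]'

```text
time_s: 42.55
position: [0.4654, 0.2243, 0.0828]
tool_rot: [-0.521, -3.097, 0.004]
force: [-0.2, 0.4, -0.3]
opening: 0.0138
gripper_force: 30.0
```

>>> send_rows --grip '[1,1,1,1,1,1,1]' --xyz '[[0,0,0.3],[0,0,0.3],[0,0,0.3],[0,0,0.17],[0,0,0.08],[0,0,0.06],[0,0,0]]' --rot '[[0,0,0],[0,0,0],[0,0,0],[0,0,0],[0,0,0],[0,0,0],[0,0,0]]'

```text
time_s: 43.25
position: [0.4654, 0.2247, 0.0546]
tool_rot: [0.52, 3.098, -0.003]
force: [-3.8, -1.5, 9.2]
opening: 0.0139
gripper_force: 30.0
```

>>> send_rows --grip '[0.35,0.35,0.35,0.35,0.35,0.35,0.35,0.35]' --xyz '[[0,0,-0.1],[0,0,0],[0,0,-0.9],[0,0,-0.95],[0,0,-0.95],[0,0,-0.95],[-1,0,0],[-1,0,0]]' --rot '[[0,0,0],[0,0,0],[0,0,0],[0,0,0],[0,0,0],[0,0,0],[0,0,0],[0,0,0]]'

```text
time_s: 44.05
position: [0.5136, 0.2087, 0.1502]
tool_rot: [0.518, 3.097, -0.001]
force: [-0.2, -0.1, -0.5]
opening: 0.0284
gripper_force: 0.0
```

Run:
```python
from h import *
p,Rm,o=state(); print(p, o['qpos'].round(2))
for n in('scene','top'):
    f=cam(n); C=cloud(f); z=C[...,2]
    d=C[...,:2]-HO; a=np.radians(HY); u=d@[np.cos(a),np.sin(a)]; v=d@[-np.sin(a),np.cos(a)]
    for k in range(4):
        m=(abs(u-(k-1.5)*.04)<.012)&(abs(v)<.04)&(z>.083)&(z<.105); 
        if m.sum()>5: print(n,k,m.sum(),np.percentile(z[m],[50,90]).round(4),np.median(v[m]).round(4),np.median(u[m]).round(4))
    x,y=C[...,0],C[...,1]
    m=(x>.3)&(x<.56)&(y<-.08)&(y>-.38)&(z>.105)&(z<.125); 
    if m.sum()>15: print(n,'rib',m.sum(),cv2.minAreaRect((C[m][:,:2]*1000).astype(np.float32)))
    m=(x>.3)&(x<.56)&(y<-.08)&(y>-.38)&(z>.078)&(z<.095)
    if m.sum()>15: print(n,'roof',m.sum(),cv2.minAreaRect((C[m][:,:2]*1000).astype(np.float32)))
```

```text
[0.51361893 0.20870817 0.15018439] [ 0.33 -0.04  1.49 -0.    1.69 -0.91]
scene 0 60 [0.09   0.0925] 0.0002 -0.0598
scene 1 61 [0.0897 0.0919] 0.0043 -0.0206
scene 2 61 [0.0899 0.0925] 0.0047 0.0211
scene 3 63 [0.0892 0.0917] 0.0064 0.0574
scene roof 108 ((396.7448425292969, -147.7289276123047), (69.17574310302734, 21.170116424560547), 22.752534866333008)
top 0 66 [0.0891 0.092 ] -0.0036 -0.0615
top 1 65 [0.0892 0.0918] -0.0009 -0.0205
top 2 65 [0.0885 0.0925] -0.0007 0.0199
top 3 24 [0.0892 0.0924] -0.0141 0.0573
top rib 76 ((424.6902770996094, -219.63291931152344), (11.81470012664795, 58.47401809692383), 19.322404861450195)
top roof 1078 ((424.9283142089844, -220.53787231445312), (67.93109130859375, 170.3599853515625), 19.38944435119629)
```

Run:
```python
from h import *
p,Rm,o=state()
q=plan([.422,-.218,.16],down(19.35),label='tocover')
q=plan([.422,-.218,.0915],down(19.35),p0=q[0],R0=q[1],label='dn')
```

```text
tocover n 18 xyz [-0.519, -0.856, -0.025] rot [-0.0001, 0.0, 0.0318] mid [ 0.517 -0.016  0.154]
dn n 3 xyz [0.0, 0.0, 0.913] rot [0.0, 0.0, 0.0] mid [ 0.422 -0.218  0.137]
```

>>> send_rows --grip '[0.3,0.3,0.3,0.3,0.3,0.3,0.3,0.3]' --xyz '[[-0.519,-0.856,-0.025],[-0.519,-0.856,-0.025],[-0.519,-0.856,-0.025],[-0.519,-0.856,-0.025],[-0.519,-0.856,-0.025],[-0.519,-0.856,-0.025],[-0.519,-0.856,-0.025],[-0.519,-0.856,-0.025]]' --rot '[[0,0,0.0318],[0,0,0.0318],[0,0,0.0318],[0,0,0.0318],[0,0,0.0318],[0,0,0.0318],[0,0,0.0318],[0,0,0.0318]]'

```text
time_s: 44.95
position: [0.5195, 0.0091, 0.1538]
tool_rot: [-1.127, -2.931, 0.004]
force: [0.5, -0.1, 0.5]
opening: 0.0308
gripper_force: 0.0
```

>>> send_rows --grip '[0,0,0,0,0,0,0,0]' --xyz '[[-0.519,-0.856,-0.025],[-0.519,-0.856,-0.025],[-0.519,-0.856,-0.025],[-0.519,-0.856,-0.025],[-0.519,-0.856,-0.025],[-0.519,-0.856,-0.025],[-0.519,-0.856,-0.025],[-0.519,-0.856,-0.025]]' --rot '[[0,0,0.0318],[0,0,0.0318],[0,0,0.0318],[0,0,0.0318],[0,0,0.0318],[0,0,0.0318],[0,0,0.0318],[0,0,0.0318]]'

```text
time_s: 45.75
position: [0.4489, -0.1767, 0.1593]
tool_rot: [-1.687, -2.65, 0.003]
force: [-0.8, -0.5, -0.6]
opening: 0.044
gripper_force: 0.0
```

>>> send_rows --grip '[0,0,0,0]' --xyz '[[-0.519,-0.856,-0.025],[-0.519,-0.856,-0.025],[0,0,0],[0,0,0]]' --rot '[[0,0,0.0318],[0,0,0.0318],[0,0,0],[0,0,0]]'

```text
time_s: 46.15
position: [0.4208, -0.217, 0.1609]
tool_rot: [1.815, 2.564, -0.003]
force: [-0.2, 0.4, -0.4]
opening: 0.0441
gripper_force: 0.0
```

Run:
```python
from h import *
p,Rm,o=state(); print(p)
plan([.422,-.218,.0915],down(19.35))
for n in('scene','top'):
    f=cam(n); C=cloud(f); x,y,z=np.moveaxis(C,2,0)
    m=(x>.3)&(x<.56)&(y<-.08)&(y>-.38)&(z>.078)&(z<.095)
    if m.sum()>15: print(n,'roof',m.sum(),cv2.minAreaRect((C[m][:,:2]*1000).astype(np.float32)))
    # housing refined
    m=(z>.036)&(z<.047); d=C[...,:2]-HO; a=np.radians(HY); u=d@[np.cos(a),np.sin(a)]; v=d@[-np.sin(a),np.cos(a)]
    m&=(abs(u)<.084)&(abs(v)<.038); print(n,'housing',m.sum(),cv2.minAreaRect((C[m][:,:2]*1000).astype(np.float32)))
    m=(np.hypot(x-.4915,y-.303)<.036)&(z>.036)&(z<.05); print(n,'wheel',cv2.minEnclosingCircle((C[m][:,:2]*1000).astype(np.float32)))
    m=(np.hypot(x-.4915,y-.303)<.032)&(z>.06)&(z<.08); print(n,'bar',m.sum(),cv2.minAreaRect((C[m][:,:2]*1000).astype(np.float32)))
cv2.imwrite('pics/s7.png',cv2.resize(np.vstack([cam('top')['frame'][190:260,100:240]]),None,fx=5,fy=5,interpolation=cv2.INTER_CUBIC))
```

```text
[ 0.42083338 -0.21696     0.16090746]
 n 3 xyz [-0.018, 0.011, 0.925] rot [-0.0003, 0.0002, 0.0002] mid [ 0.421 -0.217  0.138]
scene roof 592 ((421.84600830078125, -218.77224731445312), (69.1800537109375, 172.07913208007812), 19.34136390686035)
scene housing 241 ((442.7960510253906, 168.9930419921875), (157.3816680908203, 62.24585723876953), 71.32569885253906)
scene wheel ((489.7355651855469, 301.37908935546875), 33.51601028442383)
scene bar 75 ((488.4396057128906, 302.7029724121094), (48.2752685546875, 13.670404434204102), 72.69219970703125)
top roof 199 ((407.27203369140625, -171.25244140625), (67.08267211914062, 64.990966796875), 19.173795700073242)
top housing 186 ((446.48370361328125, 166.52963256835938), (158.65628051757812, 59.493282318115234), 70.71322631835938)
top wheel ((493.93670654296875, 302.6250915527344), 32.33088684082031)
top bar 56 ((493.0880126953125, 302.1077575683594), (48.44745635986328, 11.11823844909668), 71.43209838867188)
```

View pics/s7.png

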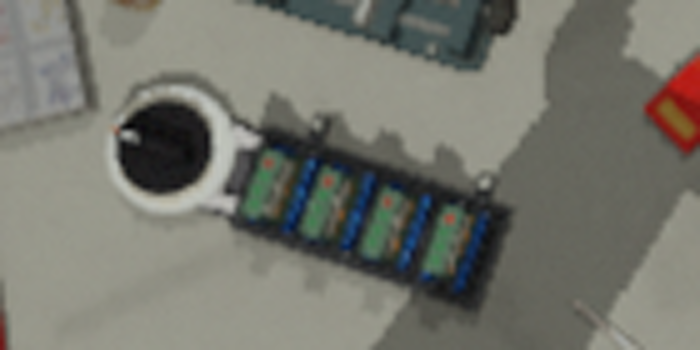

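>>> send_rows --grip '[0,0,0,0,1,1,1,1]' --xyz '[[-0.09,0.06,0.92],[0,0,0.92],[0,0,0.92],[0,0,0],[0,0,0],[0,0,0],[0,0,0],[0,0,0]]' --rot '[[0,0,0],[0,0,0],[0,0,0],[0,0,0],[0,0,0],[0,0,0],[0,0,0],[0,0,0]]' --grip_force 50

```text
time_s: 47.1
position: [0.4234, -0.2193, 0.0931]
tool_rot: [1.814, 2.563, -0.003]
force: [-0.7, -0.3, 0.3]
opening: 0.0157
gripper_force: 0.0
```

Run:
```python
from h import *
p,Rm,o=state(); print(p,o['opening'],o['force'],np.degrees(np.arctan2(Rm[1,1],Rm[0,1])))
q=plan([.4449,.1687,.215],down(-18.8),p0=p+[0,0,.135],R0=Rm,label='tohousing')
```

```text
[ 0.42342811 -0.21926585  0.09305318] 0.015691254935635918 [-0.74242438 -0.33875169  0.27212589] 19.430653422439196
tohousing n 16 xyz [0.986, 0.081, 0.031] rot [0.0, 0.0001, 0.0265] mid [ 0.402 -0.023  0.221]
```

>>> send_rows --grip '[1,1,1,1,1,1,1,1]' --xyz '[[0,0,0],[0,0,0],[0,0,-0.5],[0,0,-0.9],[0,0,-1],[0,0,-1],[0,0,-1],[0,0,-1]]' --rot '[[0,0,0],[0,0,0],[0,0,0],[0,0,0],[0,0,0],[0,0,0],[0,0,0],[0,0,0]]'

```text
time_s: 47.9
position: [0.423, -0.2187, 0.2287]
tool_rot: [1.815, 2.564, -0.003]
force: [0.6, -0.1, -1.1]
opening: 0.0119
gripper_force: 50.0
```

Run:
```python
from h import *
p,Rm,o=state(); print(p,o['opening'],o['gripper_force'],o['force'],np.degrees(np.arctan2(Rm[1,1],Rm[0,1])))
q=plan([.485,-.03,.23],down(0),label='w1')
q=plan([.4449,.1687,.22],down(-18.8),p0=q[0],R0=q[1],label='w2')
f=cam('scene');C=cloud(f); x,y,z=np.moveaxis(C,2,0); m=(x>.3)&(x<.56)&(y<-.08)&(y>-.38)&(abs(z-(p[2]-.006))<.008); print(m.sum(), m.sum()>9 and cv2.minAreaRect((C[m][:,:2]*1000).astype(np.float32)),np.median(z[m]))
```

```text
[ 0.42301399 -0.21869958  0.2286871 ] 0.011933925956494142 49.99603271484375 [ 0.57089176 -0.08299689 -1.09714499] 19.42361027474028
w1 n 8 xyz [0.872, 0.485, -0.008] rot [-0.0001, 0.0002, 0.027] mid [ 0.446 -0.122  0.229]
w2 n 9 xyz [0.852, -0.306, 0.044] rot [0.0, 0.0, 0.0232] mid [0.459 0.057 0.226]
539 ((420.90948486328125, -218.94439697265625), (69.36453247070312, 173.469482421875), 18.64493179321289) 0.22197185880903414
```

>>> send_rows --grip '[1,1,1,1,1,1,1,1]' --xyz '[[0.872,0.485,-0.008],[0.872,0.485,-0.008],[0.872,0.485,-0.008],[0.872,0.485,-0.008],[0.872,0.485,-0.008],[0.872,0.485,-0.008],[0.872,0.485,-0.008],[0.872,0.485,-0.008]]' --rot '[[0,0,0.027],[0,0,0.027],[0,0,0.027],[0,0,0.027],[0,0,0.027],[0,0,0.027],[0,0,0.027],[0,0,0.027]]'

```text
time_s: 48.75
position: [0.4852, -0.029, 0.228]
tool_rot: [2.223, 2.219, -0.004]
force: [0.2, 0.1, -1.2]
opening: 0.012
gripper_force: 50.0
```

>>> send_rows --grip '[1,1,1,1,1,1,1,1]' --xyz '[[0.852,-0.306,0.044],[0.852,-0.306,0.044],[0.852,-0.306,0.044],[0.852,-0.306,0.044],[0.852,-0.306,0.044],[0.852,-0.306,0.044],[0.852,-0.306,0.044],[0.852,-0.306,0.044]]' --rot '[[0,0,0.0232],[0,0,0.0232],[0,0,0.0232],[0,0,0.0232],[0,0,0.0232],[0,0,0.0232],[0,0,0.0232],[0,0,0.0232]]'

```text
time_s: 49.55
position: [0.4458, 0.147, 0.2188]
tool_rot: [2.521, 1.872, -0.004]
force: [-0.0, -0.6, -1.4]
opening: 0.0115
gripper_force: 50.0
```

>>> send_rows --grip '[1,1,1]' --xyz '[[0.852,-0.306,0.044],[0,0,0],[0,0,0]]' --rot '[[0,0,0.0232],[0,0,0],[0,0,0]]'

```text
time_s: 49.85
position: [0.4448, 0.1686, 0.2176]
tool_rot: [2.552, 1.83, -0.005]
force: [-0.2, -0.2, -1.4]
opening: 0.0119
gripper_force: 50.0
```

Run:
```python
from h import *
p,Rm,o=state(); print(p,o['opening'],np.degrees(np.arctan2(Rm[1,1],Rm[0,1])))
plan([.4449,.1687,.145],down(-18.8),n=4)
for n in('scene','top'):
    C=cloud(cam(n)); x,y,z=np.moveaxis(C,2,0); m=(np.hypot(x-.445,y-.169)<.1)&(abs(z-(p[2]-.006))<.007); print(n,m.sum(), m.sum()>9 and cv2.minAreaRect((C[m][:,:2]*1000).astype(np.float32)),np.median(z[m]))
```

```text
[0.44482234 0.16863027 0.21759513] 0.011869185880499043 -18.71070539275486
 n 4 xyz [0.002, 0.001, 0.726] rot [-0.0001, 0.0005, 0.0002] mid [0.445 0.169 0.181]
scene 812 ((444.30657958984375, 166.6739501953125), (167.87615966796875, 73.4828109741211), 70.56938171386719) 0.21207935377948167
top 615 ((436.0001525878906, 137.0816650390625), (106.79856872558594, 67.37071990966797), 71.32284545898438) 0.21142513219036774
```

>>> send_rows --grip '[1,1,1,1,1,1]' --xyz '[[0,0,0.9],[0,0,0.9],[0,0,0.9],[0,0,0.6],[0,0,0.35],[0,0,0]]' --rot '[[0,0,0],[0,0,0],[0,0,0],[0,0,0],[0,0,0],[0,0,0]]'

```text
time_s: 50.55
position: [0.4446, 0.168, 0.1257]
tool_rot: [2.555, 1.828, -0.006]
force: [0.9, 0.1, -1.5]
opening: 0.0113
gripper_force: 50.0
```

>>> send_rows --grip '[1,1,1,1]' --xyz '[[0,0,0.12],[0,0,0.12],[0,0,0],[0,0,0]]' --rot '[[0,0,0],[0,0,0],[0,0,0],[0,0,0]]'

```text
time_s: 50.95
position: [0.4451, 0.1686, 0.1212]
tool_rot: [2.553, 1.828, -0.002]
force: [0.9, 0.1, -0.1]
opening: 0.0113
gripper_force: 50.0
```

Run:
```python
from h import *
p,Rm,o=state(); print(p,o['opening'],np.degrees(np.arctan2(Rm[1,1],Rm[0,1])),o['force'],o['moment'])
```

```text
[0.44512495 0.16858347 0.12116803] 0.011272867673401075 -18.80226265913664 [ 0.88317186  0.14106065 -0.10506273] [-0.0333411   0.00816388 -0.02751516]
```

>>> send_rows --grip '[1,1,1,1]' --xyz '[[0,0,0.1],[0,0,0.1],[0,0,0],[0,0,0]]' --rot '[[0,0,0],[0,0,0],[0,0,0],[0,0,0]]'

```text
time_s: 51.35
position: [0.445, 0.1687, 0.1158]
tool_rot: [2.554, 1.828, -0.002]
force: [0.6, 0.3, -1.0]
opening: 0.0115
gripper_force: 50.0
```

Cover's lower edge is already about 3 mm below the wall tops with no side force. Now press.

>>> send_rows --grip '[1,1,1,1,1,1,1]' --xyz '[[0,0,0.1],[0,0,0.1],[0,0,0.1],[0,0,0.1],[0,0,0.1],[0,0,0],[0,0,0]]' --rot '[[0,0,0],[0,0,0],[0,0,0],[0,0,0],[0,0,0],[0,0,0],[0,0,0]]'

```text
time_s: 52.05
position: [0.4448, 0.1685, 0.1027]
tool_rot: [2.554, 1.828, -0.004]
force: [1.0, 1.7, -1.1]
opening: 0.0117
gripper_force: 50.0
```

Run:
```python
from h import *
p,Rm,o=state(); print(p,o['opening'],o['force'],o['moment'])
C=cloud(cam('scene')); x,y,z=np.moveaxis(C,2,0); m=(np.hypot(x-.445,y-.169)<.09)&(z>.085)&(z<.108); print('roof z',m.sum(),np.median(z[m]))
```

```text
[0.44481758 0.16853109 0.10274887] 0.011660281600025055 [ 0.9563504   1.70529803 -1.06925633] [ 0.2980269  -0.28920157  0.0036536 ]
roof z 729 0.09687829480958432
```

>>> send_rows --grip '[1,1,1,1]' --xyz '[[0,0,0.08],[0,0,0.08],[0,0,0.04],[0,0,0]]' --rot '[[0,0,0],[0,0,0],[0,0,0],[0,0,0]]'

```text
time_s: 52.5
position: [0.4449, 0.1686, 0.1026]
tool_rot: [2.553, 1.828, 0.0]
force: [-9.5, -0.3, 20.8]
opening: 0.0116
gripper_force: 50.0
```

>>> send_rows --grip '[1,0.2,0.2,0.2,0.2,0.2,0.2,0.2]' --xyz '[[0,0,-0.18],[0,0,0],[0,0,0],[0,0,-0.6],[0,0,-1],[0,0,-1],[-1,0,-1],[-1,0,0]]' --rot '[[0,0,0],[0,0,0],[0,0,0],[0,0,0],[0,0,0],[0,0,0],[0,0,0],[0,0,0]]'

```text
time_s: 53.3
position: [0.43, 0.1212, 0.1978]
tool_rot: [2.55, 1.828, 0.006]
force: [-0.2, -0.4, -0.0]
opening: 0.0352
gripper_force: 0.0
```

>>> send_rows --grip '[0.2,0.2,0.2,0.2,0.2,0.2,0.2,0.2]' --xyz '[[-1,0,0],[-1,0,0],[-1,0,0],[-1,0,0],[-1,0,0],[-1,0,0],[-1,0,0],[0,0,0]]' --rot '[[0,0,0],[0,0,0],[0,0,0],[0,0,0],[0,0,0],[0,0,0],[0,0,0],[0,0,0]]'

```text
time_s: 54.1
position: [0.3719, -0.0463, 0.1943]
tool_rot: [2.556, 1.822, -0.003]
force: [0.5, 0.3, 1.2]
opening: 0.0352
gripper_force: 0.0
```

Run:
```python
from h import *
p,Rm,o=state(); print(p,o['force'],o['time_s'])
ims=[]
for n,s in(('scene',np.s_[195:305,150:290]),('top',np.s_[175:285,90:230])):
    f=cam(n); ims.append(f['frame'][s]); C=cloud(f); x,y,z=np.moveaxis(C,2,0); m=(np.hypot(x-.445,y-.169)<.095)&(z>.085)&(z<.108); 
    P=C[m]; A=np.c_[P[:,:2]-P[:,:2].mean(0),np.ones(len(P))]; print(n,m.sum(),'plane',np.linalg.lstsq(A,P[:,2],rcond=None)[0],cv2.minAreaRect((P[:,:2]*1000).astype(np.float32)))
cv2.imwrite('pics/s8.png',cv2.resize(np.hstack(ims),None,fx=2.85,fy=2.85,interpolation=cv2.INTER_CUBIC))
```

```text
[ 0.37192266 -0.04627205  0.19426221] [0.47154531 0.34098551 1.19055888] 54.1
scene 963 plane [ 0.04504037 -0.02163109  0.09662831] ((443.6040344238281, 167.36911010742188), (168.2190704345703, 72.50314331054688), 71.78361511230469)
top 1066 plane [ 0.00291456 -0.00110324  0.09644345] ((446.4636535644531, 167.93124389648438), (171.5670928955078, 67.46218872070312), 71.34100341796875)
```

View pics/s8.png

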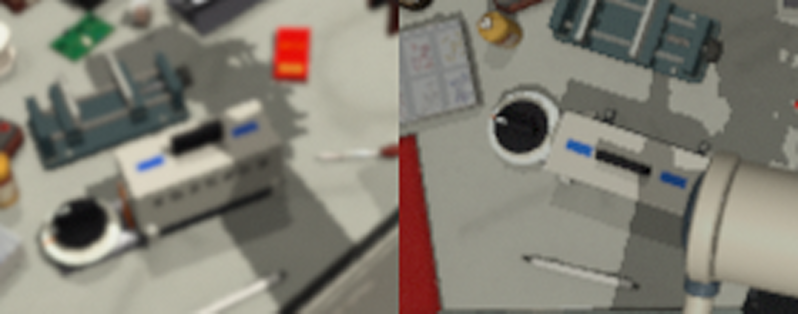

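The cover sits level on the housing, with its roof at about 96.5 mm against 97 nominal. The wheel pointer is at the mark, and the relay and bottle have not moved.

```bash
python3 -c "
from bench import r
print(r.hand_in())"
```

```text
the job is handed in; nothing more can be done
None
```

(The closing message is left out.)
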